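# Put the orange seasoning tub back in its own bay and shut the caddy

## Robot

A 6-joint arm with a two-finger parallel gripper is mounted at the origin on a cart in front of the work surface, level with it; the furniture and walls round the work are solid. World frame = base frame: x ahead of the robot, y to its left, z up, the work surface at z = 0. Lengths are in m, angles in rad, forces in N, time in s.
With the tool pointing down it reaches from about 0.375 to 0.9 m from the base axis. Payload 3.1 kg.
Tool frame: the origin (TCP) lies midway between the tips of the shut fingers; the grasp point (between the pads) lies 19 mm behind it (manip.pinch_z is the distance from the TCP to the grasp point, in m); z points along the fingers, y is the line along which they close (so a half turn about z gives the same grasp; the last joint's range is limited). The gripper opens to 85 mm and grips with 20 to 120 N. Pads are 22 mm wide; open, the fingers measure 114 mm over their backs; the gripper's body (76 mm by 85 mm) begins 54 mm behind the grasp point. The pads swing forward as they close: fully open they stand 13 mm farther back than shut.
Start: joints at [1.01, 0.527, 1.433, -0, 1.181, -0.178], TCP at [0.233, 0.58, 0.192] pointing down, gripper open.
Joint ranges: [-3.08, 3.08], [-0.75, 2.2], [0.22, 2.44], [-1.43, 4.57], [0, 2.65], [-2.85, 2.85]. Speed limits (rad/s): [2.79, 2.79, 3.14, 3.14, 3.14, 3.14].

## Interface

Orientations are given as a unit quaternion [x, y, z, w].
In Python, from station import manip, viewer, ticket gives the robot as it stands.
- The arm moves only by the shell command python3 -m creep 'ROWS' [FORCE]. ROWS is JSON, a list of rows, each an object with "slide": the shift along the tool's x, y, z in cm, a list of three; "angular": the turn, a rotation vector about the tool's x, y, z in rad, a list of three; "claw": the opening, from -1 (shut) to 1 (fully open). A call has 1 to 10 rows; each row shifts and turns the commanded pose from where the row before left it, along the tool's axes as they then stand; what a row does not reach is not made up. A row lasts 1/12 s, in which the tool goes at most 41.7 mm and 7.16 degrees, less where a joint would pass 70% of its speed; a pose out of reach is approached as far as the arm can. A call with a gripper value outside its range is refused whole. The fingers move at their own pace and stop on an object; FORCE is the grip in N (left out, the last holds). Time passes only in rows, so rows that do not move let the fingers close. It gives the time, the measured TCP pose, the force, the opening and the grip force at its end, in the units of the state.
- manip.sense(): the state, without advancing time (a new reading comes with each control period).
- viewer.snapshot(name): name is "scene" or "top" or "wrist"; returns the picture (400x640x3 uint8, blue, green, red); there is no depth.
- viewer.calibration(name): a dict with "fov_y" (degrees; the focal length in pixels is half the picture's height over the tangent of half this angle, whatever the lens; pixels are square), "cx", "cy" (the principal point, pixels), "T" (4x4, takes a point from camera to world coordinates); the wrist camera has in their place "tool_from_camera" (4x4, takes a point from camera to tool coordinates, whose origin is the TCP and whose axes are the flange's). Camera axes: x right, y up, looking along -z (the intrinsics and any distortion apply to the point x, -y, -z); pixel columns grow to the right and rows downward; lengths in m; the calibration is good to about 2 mm. A picture is of the moment at which its call begins: read the wrist's pose just before it. calibration takes no time and is no camera call.
- ticket.sign_off(): hands the job in; it is judged then, once.
The state is a dict: "t": time; "q": joint angles; "qd": joint speeds; "tau": joint torques, N m; "tcp_pos": TCP position; "tool_rot": TCP orientation; "force": force on the tool from outside, world axes, zero at the start; "ft_torque": the same for the moment, N m; "finger_gap": opening from 0.0 (shut) to 1.0 (fully open); "gripper_force": force on a finger pad.
Only numpy, scipy, OpenCV 4.12 (cv2) and the standard library are available. Lean on these libraries where they do the work, as an engineer would, in place of code of your own. Each camera call takes 0.05 s, during which the arm holds its last target. There are 200 camera calls.

## Task

Tidy the seasoning caddy: take the broken piece of cinnamon bark out of it and drop it in the big cream bowl, stand the tub with the orange lid back in the bay with the orange label, flat on the bay's floor, and shut the clear cover completely. Keep the tub upright while you carry it. The tub with the green lid is still in use: leave it where it stands, and do not shift the bowl, the blue tub or the mug.

Things in the scene. Friction and masses are not known exactly. Their poses are not given: they have to be found in the camera images.
- caddy: Fixed bamboo caddy, 140 (x) x 244 (y) x 46 mm tall, clear cover hinged at its rear. Origin: centre of its underside; -x is its front. Three bays along y, 80 mm apart, each 108 (x) x 76 (y) mm inside, floor 4 mm above the worktop. Partitions 4 mm thick, 28 mm above the floor; outer walls 42 mm above the floor; front rail 12, rear rail 20 mm thick.
- bay_orange: Orange label, 52 mm wide, clipped on the caddy's front rail, marking the orange tub's own bay; which of the three bays differs from run to run. Origin: centre of that bay's floor, where the middle of the tub's underside belongs; axes as the caddy's. Nothing but the cinnamon lies in this bay.
- bay_green: Green label on the caddy's front rail, like the orange one; origin: centre of the floor of the green tub's bay, which is empty.
- bay_blue: Blue label on the caddy's front rail, like the orange one; origin: centre of the floor of the blue tub's bay, in which the blue tub stands.
- tub_orange: Loose white tub, orange lid, 104 (x) x 72 (y) mm (lowest 12 mm: 98 x 66), 0.25 kg; lid top 58, grip top 84 mm above its underside. Grip: upright rib in the middle of the lid, 50 mm long (x), 14 thick (y), 26 tall; pinch it across its thickness from above. Origin: centre of the underside. 2 mm to spare on each side in its bay; either way round is right.
- tub_green: Loose tub of the same make with a green lid, standing on the worktop; to be left alone. Origin: centre of its underside.
- tub_blue: Tub of the same make with a blue lid, standing home in its bay. Origin: centre of its underside.
- cinnamon: Loose broken piece of dark brown cinnamon bark, a double scroll 60 mm long (x), 29 mm wide (y), 22 mm tall, 15 g, lying on the floor of the orange bay roughly across the caddy (along its y axis). Origin: centre of its underside.
- bowl_cream: Loose large cream-coloured porcelain bowl, 180 mm across the rim, 82 mm tall, standing on the worktop; the scrap bowl. Origin: centre of its underside.
- mug_1: Loose yellow mug, 78 mm across, 102 mm tall, at the front left. Origin: centre of its underside.
- cover (a joint): Angle of the clear cover (rad): 0 shut, 1.75 tipped fully back. Stiff hinge: it stays where left, but drops the last 0.2 rad or so. A hood 133 mm deep, 244 wide, 55 tall: top, front and side walls of 3 mm, no back. Shut, it rests on the caddy's walls, its top 101 mm (inside 98 mm) above the worktop.
- cover_hinge (a point): Middle of the cover's hinge line (along the caddy's y axis), on the rear rail, 46 mm above the worktop.
- cover_lip (a point): Middle of the grey finger lip on the cover's front wall: 18 mm out from the wall, 80 mm wide, 6 mm thick, close to the wall's free edge. With the cover shut the lip points to the front and lies 141 mm in front of and 7 mm above the hinge line; with the cover open it points up.

How it is judged:
By the outcome, as a careful person would: the job done as asked, in the order asked, and still so for the second after the job is handed in, with the robot touching nothing.
It also fails if it takes over 70 s, if anything falls off the work surface, if the arm or the gripper's body presses on something with over 40 N, if the wrist force passes 120 N, or if a joint passes its speed limit or range.

## Working session

There is one attempt and no reset: what is moved stays moved. The work goes in short steps, Python scripts to look and compute and a shell command to move; the robot and the scene stay as the last step left them, time stands still between calls to the robot, and variables do not carry over. Pictures are saved under pics/ and viewed, at most 10 in all, crops included, and the job is handed in when it is done.

```bash
ls; mkdir -p pics; python3 - <<'E'
from station import manip, viewer
import cv2, numpy as np
s=manip.sense(); print({k:np.round(s[k],3) for k in s})
for n in ("scene","top","wrist"):
    c=viewer.calibration(n); print(n,c)
    cv2.imwrite(f"pics/{n}0.png",viewer.snapshot(n))
print(manip.pinch_z)
a=cv2.imread("pics/scene0.png");b=cv2.imread("pics/top0.png")
E
```

```text
pics
{'t': np.float64(0.0), 'q': array([ 1.01 ,  0.528,  1.434,  0.   ,  1.181, -0.178]), 'qd': array([ 0.   , -0.001, -0.001,  0.   ,  0.003,  0.002]), 'tau': array([ 0.0000e+00, -4.4234e+01, -1.7802e+01, -0.0000e+00,  8.0000e-03,
        0.0000e+00]), 'tcp_pos': array([0.233, 0.579, 0.191]), 'tool_rot': array([ 0.19 ,  0.982, -0.001, -0.   ]), 'force': array([-0.442, -0.298, -0.208]), 'ft_torque': array([ 0.028,  0.012, -0.001]), 'gripper_force': np.float64(0.0), 'finger_gap': np.float64(1.003)}
scene {'fov_y': 44.18865105573541, 'cx': 330.60200670123453, 'cy': 198.69772775791427, 'T': array([[ 0.88244921,  0.29195952, -0.36884011, -0.10316768],
       [-0.4703124 ,  0.56336353, -0.67928476, -1.09023725],
       [ 0.00946741,  0.77290438,  0.63445188,  1.07789044],
       [ 0.        ,  0.        ,  0.        ,  1.        ]])}
top {'fov_y': 55.98988500738833, 'cx': 315.17396632139406, 'cy': 200.30023183938414, 'T': array([[ 0.00821814,  0.99007314, -0.14031262,  0.33105098],
       [-0.99953045,  0.01227537,  0.02807473,  0.03992887],
       [ 0.02951842,  0.14001602,  0.98970914,  1.05939171],
       [ 0.        ,  0.        ,  0.        ,  1.        ]])}
wrist {'fov_y': 65.96898274294969, 'cx': 319.948602432784, 'cy': 199.1440018384327, 'tool_from_camera': array([[-9.34484903e-04,  9.63583521e-01,  2.67405917e-01,
         6.75457086e-02],
       [ 9.99999486e-01,  1.00562927e-03, -1.29104722e-04,
        -6.08415481e-04],
       [-3.93314399e-04,  2.67405659e-01, -9.63583966e-01,
        -1.80916106e-01],
       [ 0.00000000e+00,  0.00000000e+00,  0.00000000e+00,
         1.00000000e+00]])}
0.0187
```

View pics/top0.png

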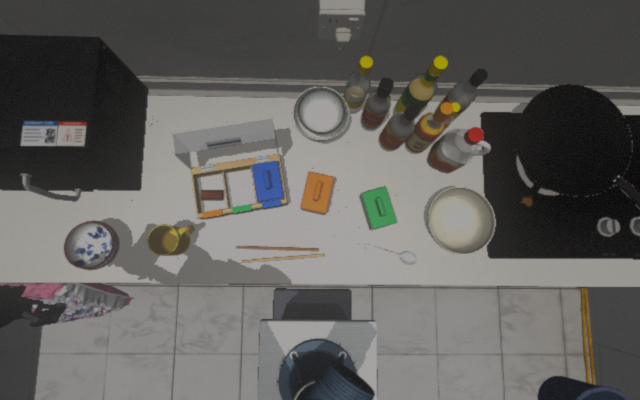

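View pics/scene0.png

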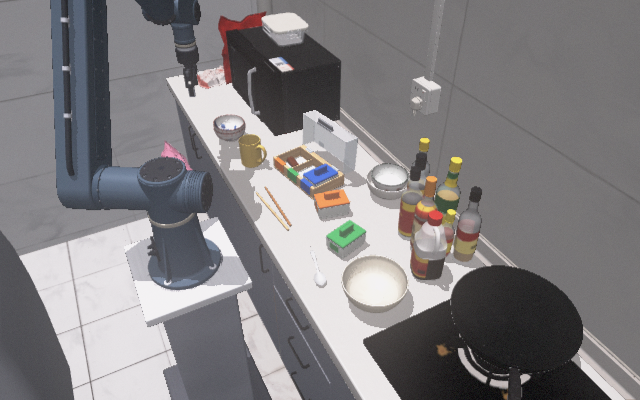

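The top view shows the caddy at about (240,186), with the cover open behind it. The orange label is at (213,213), the cinnamon at (212,195) in the left bay, the orange tub at (318,192), the green tub at (379,207) and the cream bowl at (460,220). The scene view agrees. Next I triangulate the colour blobs.

```bash
cat > h.py <<'E'
from station import manip, viewer
import cv2, numpy as np
from scipy.spatial.transform import Rotation as R
def cam(n,s=None):
    c=viewer.calibration(n); f=200/np.tan(np.radians(c["fov_y"])/2)
    if n=="wrist":
        M=np.eye(4); M[:3,:3]=R.from_quat(s["tool_rot"]).as_matrix(); M[:3,3]=s["tcp_pos"]; T=M@c["tool_from_camera"]
    else: T=c["T"]
    return T,f,c["cx"],c["cy"]
def ray(C,p):
    T,f,cx,cy=C; d=T[:3,:3]@np.array([(p[0]-cx)/f,-(p[1]-cy)/f,-1]); return T[:3,3],d/np.linalg.norm(d)
def plane(C,p,z):
    o,d=ray(C,p); return o+d*(z-o[2])/d[2]
def proj(C,P):
    T,f,cx,cy=C; q=T[:3,:3].T@(np.array(P)-T[:3,3]); return np.array([cx-f*q[0]/q[2],cy+f*q[1]/q[2]])
def tri(C1,p1,C2,p2):
    A=[];b=[]
    o1,d1=ray(C1,p1);o2,d2=ray(C2,p2)
    t=np.linalg.lstsq(np.c_[d1,-d2],o2-o1,rcond=None)[0]
    return (o1+d1*t[0]+o2+d2*t[1])/2, np.linalg.norm(o1+d1*t[0]-o2-d2*t[1])
H={"orange":((6,170,90),(14,255,255)),"green":((50,140,60),(75,255,255)),"blue":((108,170,60),(125,255,255)),"brown":((0,90,20),(12,255,110))}
def blobs(im,col,amin=8):
    m=cv2.inRange(cv2.cvtColor(im,cv2.COLOR_BGR2HSV),*H[col])
    n,l,st,ce=cv2.connectedComponentsWithStats(m)
    return [(st[i,4],ce[i].round(1),st[i,:4],cv2.minAreaRect(np.argwhere(l==i)[:,::-1].astype(np.float32))) for i in range(1,n) if st[i,4]>=amin]
E
python3 - <<'E'
from h import *
for n in("top","scene"):
    im=cv2.imread(f"pics/{n}0.png"); 
    for c in H:
        for a,ce,bb,r in blobs(im,c):
            if 150<ce[0]<470 and 110<ce[1]<280: print(n,c,a,ce,bb,"rect",np.round(r[0],1),np.round(r[1],1),round(r[2],1))
t=cv2.imread("pics/top0.png")[115:225,165:330]; s=cv2.imread("pics/scene0.png")[100:260,260:420]
cv2.imwrite("pics/crop0.png",np.hstack([cv2.resize(t,(480,320),interpolation=2),cv2.resize(s,(320,320),interpolation=2)]))
E
```

```text
top orange 55 [317.2 189.2] [314 181   7  18] rect [316.8 189.8] [ 4.9 17.2] 12.5
top brown 65 [372.8 116.2] [364 113  20   9] rect [373.1 117.3] [18.3  7.7] 15.3
top brown 12 [446.9 118.1] [444 117   7   5] rect [446.5 118.1] [2.4 7.2] 59.0
top brown 99 [425.1 132.1] [417 118  23  21] rect [426.  130.5] [24.2 12. ] 41.6
top brown 195 [389.6 140.2] [381 129  24  20] rect [390.4 140.7] [22.8 14.9] 30.1
top brown 59 [468.5 138.6] [465 131  12  13] rect [469.  138.8] [13.8  7.5] 54.0
top brown 208 [439.7 163.1] [429 150  27  22] rect [440.1 163.3] [28.7 12.1] 40.6
top brown 137 [210.7 194.6] [201 191  21   8] rect [211.  194.5] [ 7. 20.] 90.0
scene brown 10 [420.3 222.5] [418 221   5   4] rect [419.9 222.6] [4.4 2.2] 14.0
scene brown 18 [457.9 231.8] [457 228   4   8] rect [458.5 231.5] [3. 7.] 0.0
```

View pics/crop0.png

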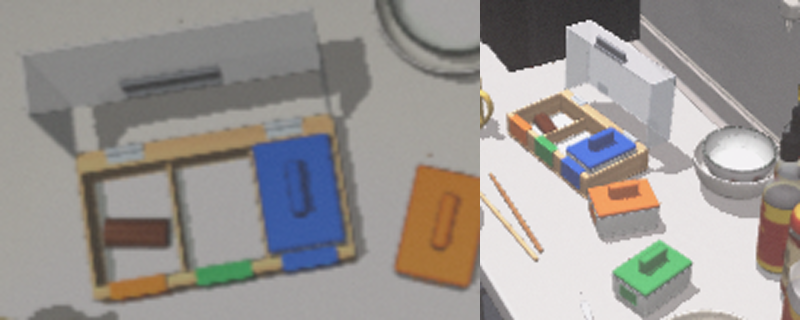

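The crop shows the orange label on the left bay, green in the middle and blue on the right. The cinnamon lies in the left bay along y, nearer the front. The cover lip's grey bar is at the top of the open hood. I'll widen the colour masks.

```bash
sed -i 's/^H=.*/H={"orange":((7,130,80),(17,255,255)),"green":((50,110,50),(80,255,255)),"blue":((105,130,50),(125,255,255)),"brown":((0,90,20),(8,255,110)),"cream":((15,20,100),(30,110,255))}/' h.py
python3 - <<'E'
from h import *
for n in("top","scene"):
    im=cv2.imread(f"pics/{n}0.png"); hsv=cv2.cvtColor(im,cv2.COLOR_BGR2HSV)
    pts=[(325,180),(380,190),(215,213),(243,210),(460,220),(272,205),(462,247)] if n=="top" else [(335,205),(342,245),(293,173),(300,160),(375,285)]
    print([hsv[y,x].tolist() for x,y in pts])
    for c in H:
        for a,ce,bb,r in blobs(im,c,25):
            if 180<ce[0]<480 and 150<ce[1]<300: print(n,c,a,ce,bb,"rect",np.round(r[0],1),np.round(r[1],1),round(r[2],1))
E
```

```text
[[15, 174, 169], [67, 137, 140], [16, 174, 166], [68, 132, 137], [0, 5, 164], [111, 156, 159], [23, 33, 122]]
top orange 954 [316.9 192.3] [301 172  33  41] rect [316.9 192.4] [25.7 37.2] 12.5
top orange 110 [211.9 213.4] [203 210  19   8] rect [212.  213.3] [ 5.6 18.9] 80.5
top green 865 [378.6 207.4] [362 187  34  41] rect [378.6 207.3] [36.8 24.7] 72.9
top green 101 [241.5 208.5] [233 205  19   8] rect [241.7 208.5] [ 5.4 18.2] 80.5
top blue 876 [267.1 181. ] [252 162  31  39] rect [267.2 181.1] [36.7 25.3] 80.8
top blue 103 [270.9 203.3] [262 200  19   8] rect [270.9 203.3] [ 5.8 17.8] 80.5
top brown 164 [440.4 163.7] [430 150  26  22] rect [440.7 163.2] [28.  11.4] 40.6
top brown 88 [211.3 194.4] [201 191  21   8] rect [210.9 194.8] [20.2  6.9] 3.8
top cream 221 [279.3 174. ] [264 153  24  51] rect [279.9 177.5] [51.  16.3] 67.0
top cream 593 [218.2 173.4] [190 157  67  63] rect [213.7 175. ] [43.6 83.5] 44.5
top cream 38 [238.  170.5] [225 167  26   7] rect [237.6 170.6] [ 2.  25.7] 78.1
top cream 145 [225.1 196.2] [217 171  15  43] rect [224.1 191.9] [42.   9.4] 82.5
top cream
[... 1106 characters left out ...]
ect [326.6 180.7] [ 6.3 35.3] 61.7
scene cream 75 [412.6 192. ] [401 187  22  12] rect [411.  191.6] [ 9.8 21.4] 81.0
scene cream 182 [447.6 195. ] [437 190  22  11] rect [447.5 195. ] [10. 21.] 90.0
scene cream 116 [272.9 211.6] [256 192  33  38] rect [271.9 210.5] [48.9  2.6] 49.2
scene cream 122 [412.9 230.7] [398 220  23  23] rect [410.1 228.8] [20.4 18.8] 36.9
scene cream 50 [447.5 224.3] [441 220  14   8] rect [447.9 224.5] [ 6.2 13.8] 77.5
scene cream 355 [464.3 248.4] [454 237  24  25] rect [464.6 249.5] [22.9 23.1] 5.7
scene cream 35 [444.7 245.5] [441 239   7  14] rect [445.2 245. ] [13.9  4.7] 71.6
scene cream 821 [377.1 273.5] [342 255  66  58] rect [376.9 279.7] [62.9 51.8] 42.0
```

```bash
python3 - <<'E'
from h import *
T=cam("top");S=cam("scene")
for n,a,b in(("tubO",(316.9,192.4),(331,198)),("tubG",(378.6,207.3),(345.5,233.5)),("tubB",(267.2,181.1),(320,173.6)),("labO",(212,213.3),(280,161.1)),("labG",(241.7,208.5),(293,171.6)),("labB",(270.9,203.3),(306.2,182.3)),("bowl",(459,219),(375,283))):
    print(n,np.round(tri(T,a,S,b),4) if 0 else (tri(T,a,S,b)[0].round(4),round(tri(T,a,S,b)[1],4)), "z58",plane(T,a,.058 if "tub" in n else .045).round(4))
print("bowl rim",plane(T,(459,219),.082).round(4))
print("cin",plane(T,(211,194.7),.022).round(4))
lo=plane(T,(212,213.3),.042);lb=plane(T,(270.9,203.3),.042);u=lo-lb;print("caddy yaw",np.arctan2(u[1],u[0])-np.pi/2,np.linalg.norm(u))
im=cv2.imread("pics/top0.png")
for c in("orange","green","blue"):
    a,ce,bb,r=max(blobs(im,c),key=lambda b:b[0] if b[1][0]<400 else 0)
    P=np.array([plane(T,p,.055)[:2] for p in cv2.boxPoints(r)]);e=[P[1]-P[0],P[2]-P[1]];e=max(e,key=np.linalg.norm)
    print(c,"axis yaw",np.degrees(np.arctan2(e[1],e[0])),[np.linalg.norm(P[i]-P[i-1]).round(4) for i in(0,1)])
s=manip.sense();print("tool axes",R.from_quat(s["tool_rot"]).as_matrix().round(3))
E
```

```text
tubO (array([0.4946, 0.0071, 0.0553]), np.float64(0.0009)) z58 [0.4946 0.007  0.058 ]
tubG (array([ 0.4557, -0.1602,  0.0532]), np.float64(0.0021)) z58 [ 0.4561 -0.1597  0.058 ]
tubB (array([0.5234, 0.1419, 0.0564]), np.float64(0.0014)) z58 [0.5237 0.1415 0.058 ]
labO (array([0.4352, 0.2883, 0.0464]), np.float64(0.0016)) z58 [0.4361 0.2884 0.045 ]
labG (array([0.4499, 0.2093, 0.0457]), np.float64(0.0001)) z58 [0.45   0.2094 0.045 ]
labB (array([0.4645, 0.1313, 0.0461]), np.float64(0.0011)) z58 [0.4652 0.1312 0.045 ]
bowl (array([ 0.4254, -0.3747,  0.0638]), np.float64(0.0019)) z58 [ 0.4281 -0.383   0.045 ]
bowl rim [ 0.4245 -0.3675  0.082 ]
cin [0.4902 0.2992 0.022 ]
caddy yaw 0.18265574518278527 0.16035845643177418
orange axis yaw -11.65061929345761 [np.float64(0.0691), np.float64(0.102)]
green axis yaw -163.93262444440293 [np.float64(0.0991), np.float64(0.0681)]
blue axis yaw -169.8030039529433 [np.float64(0.101), np.float64(0.0685)]
tool axes [[-0.928  0.374 -0.001]
 [ 0.374  0.928 -0.001]
 [ 0.    -0.002 -1.   ]]
```

```bash
python3 -m creep '[{"slide":[-3.44,-1.65,0],"angular":[0,0,0],"claw":0.4},{"slide":[-3.44,-1.65,0],"angular":[0,0,0],"claw":0.4},{"slide":[-3.44,-1.65,0],"angular":[0,0,0],"claw":0.4},{"slide":[-3.44,-1.65,0],"angular":[0,0,0],"claw":0.4},{"slide":[-3.44,-1.65,0],"angular":[0,0,0],"claw":0.4},{"slide":[-3.44,-1.65,0],"angular":[0,0,0],"claw":0.4},{"slide":[-3.44,-1.65,0],"angular":[0,0,0],"claw":0.4},{"slide":[-3.44,-1.65,0],"angular":[0,0,0],"claw":0.4},{"slide":[-3.44,-1.65,0],"angular":[0,0,0],"claw":0.4},{"slide":[-3.44,-1.65,0],"angular":[0,0,0],"claw":0.4}]'
python3 -m creep '[{"slide":[0,0,0],"angular":[0,0,0.1115],"claw":0.4},{"slide":[0,0,0],"angular":[0,0,0.1115],"claw":0.4},{"slide":[0,0,0],"angular":[0,0,0.1115],"claw":0.4},{"slide":[0,0,0],"angular":[0,0,0.1115],"claw":0.4},{"slide":[0,0,0],"angular":[0,0,0.1115],"claw":0.4},{"slide":[0,0,0],"angular":[0,0,0.1115],"claw":0.4},{"slide":[0,0,0],"angular":[0,0,0.1115],"claw":0.4},{"slide":[0,0,0],"angular":[0,0,0.1115],"claw":0.4},{"slide":[0,0,0],"angular":[0,0,0.1115],"claw":0.4},{"slide":[0,0,0],"angular":[0,0,0],"claw":0.4}]'
python3 - <<'E'
from h import *
s=manip.sense();im=viewer.snapshot("wrist");cv2.imwrite("pics/w1.png",im)
print(R.from_quat(s["tool_rot"]).as_matrix().round(3),s["finger_gap"],s["q"].round(2))
C=cam("wrist",s)
for c in("brown","orange"):
    for a,ce,bb,r in blobs(im,c,80): print(c,a,ce,bb,np.round(r[0],1),np.round(r[1],1),r[2],plane(C,r[0],.026 if c=="brown" else .046).round(4))
E
```

```text
t: 0.98
tcp_pos: [0.4916, 0.2966, 0.1921]
tool_rot: [0.19, 0.982, -0.0, -0.0]
force: [0.7, 0.3, -0.5]
finger_gap: 0.7
gripper_force: 0.0
t: 1.82
tcp_pos: [0.4906, 0.2981, 0.192]
tool_rot: [0.64, 0.769, -0.0, -0.0]
force: [-0.2, 0.5, -0.0]
finger_gap: 0.701
gripper_force: 0.0
[[-0.182  0.983 -0.001]
 [ 0.983  0.182 -0.   ]
 [-0.    -0.001 -1.   ]] 0.700717238157594 [ 0.35  0.46  1.56 -0.    1.12  0.17]
orange 800 [319.3 173.5] [307 147  27  51] [319.4 172.5] [17.8 49.9] 11.9761323928833 [0.4885 0.304  0.046 ]
orange 705 [268.8 177. ] [261 154  17  48] [268.7 177.5] [47.5 15. ] 87.87889862060547 [0.4357 0.2887 0.046 ]
orange 179 [194.5 231.7] [190 205  10  56] [194.6 232.6] [ 4.  55.6] 7.125016689300537 [0.3616 0.2103 0.046 ]
```

View pics/w1.png

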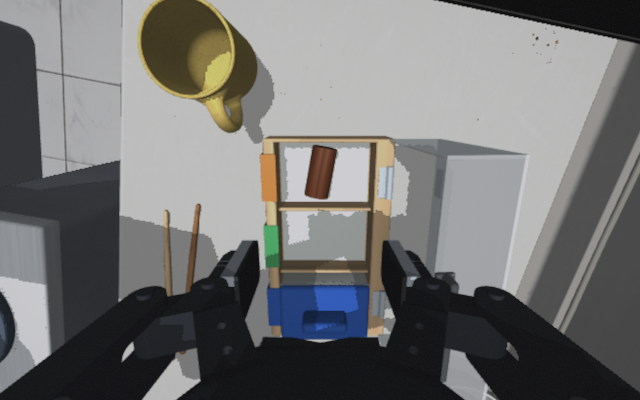

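The wrist view shows the cinnamon at (320,172), tilted about 10° in the orange bay. The orange label is at (268,177), and the position agrees with the top camera.

```bash
python3 - <<'E'
from h import *
s=manip.sense();im=cv2.imread("pics/w1.png");C=cam("wrist",s);T=cam("top")
M=R.from_quat(s["tool_rot"]).as_matrix()
r=[b for b in blobs(im,"orange",80) if abs(b[1][0]-319)<3][0]
m=cv2.inRange(cv2.cvtColor(im,cv2.COLOR_BGR2HSV),(0,90,20),(17,255,255));m[:,:295]=0;m[:,350:]=0;m[:140]=0;m[203:]=0
p=np.argwhere(m)[:,::-1].astype(np.float32);q=cv2.minAreaRect(p);print(q)
print("tri",tri(C,q[0],T,(211,194.7)))
P=np.array([plane(C,x,.02) for x in cv2.boxPoints(q)]);ct=P.mean(0);d=(P-s["tcp_pos"])@M
print(ct,"tool",(ct-s["tcp_pos"])@M*100);
for i in range(2): e=d[i+1]-d[i];print("edge",e[:2],np.arctan2(e[1],e[0]))
E
```

```text
((320.1690368652344, 170.2101287841797), (23.341022491455078, 55.01133728027344), 10.954063415527344)
tri (array([0.49055689, 0.30102592, 0.01536466]), np.float64(0.0013753988573166388))
[0.48976756 0.30127347 0.02      ] tool [ 3.26293723e-01 -1.17645178e-02  1.72029137e+01]
edge [0.06306743 0.01276852] 0.19975806816921038
edge [-0.00498047  0.02594979] 1.7604177180210994
```

```bash
python3 -m creep '[{"slide":[0.3,0,0],"angular":[0,0,0.095],"claw":0.4},{"slide":[0,0,2],"angular":[0,0,0.095],"claw":0.4},{"slide":[0,0,3],"angular":[0,0,0],"claw":0.4},{"slide":[0,0,3],"angular":[0,0,0],"claw":0.4},{"slide":[0,0,3],"angular":[0,0,0],"claw":0.4},{"slide":[0,0,3],"angular":[0,0,0],"claw":0.4},{"slide":[0,0,2],"angular":[0,0,0],"claw":0.4},{"slide":[0,0,1.5],"angular":[0,0,0],"claw":0.4},{"slide":[0,0,0.8],"angular":[0,0,0],"claw":0.4},{"slide":[0,0,0],"angular":[0,0,0],"claw":0.4}]' 25
python3 -m creep '[{"slide":[0,0,0],"angular":[0,0,0],"claw":-1},{"slide":[0,0,0],"angular":[0,0,0],"claw":-1},{"slide":[0,0,0],"angular":[0,0,0],"claw":-1},{"slide":[0,0,0],"angular":[0,0,0],"claw":-1},{"slide":[0,0,0],"angular":[0,0,0],"claw":-1},{"slide":[0,0,0],"angular":[0,0,0],"claw":-1}]' 25
```

```text
t: 2.7
tcp_pos: [0.489, 0.3006, 0.0074]
tool_rot: [0.708, 0.706, -0.002, -0.001]
force: [-0.3, 0.5, 0.1]
finger_gap: 0.697
gripper_force: 0.0
t: 3.2
tcp_pos: [0.4906, 0.3013, 0.0099]
tool_rot: [0.709, 0.705, 0.0, 0.0]
force: [-0.0, -0.2, 0.6]
finger_gap: 0.001
gripper_force: 0.0
```

```bash
python3 -m creep '[{"slide":[0,0,0],"angular":[0,0,0],"claw":0.4},{"slide":[0,0,0],"angular":[0,0,0],"claw":0.4},{"slide":[0,0,0],"angular":[0,0,0],"claw":0.4},{"slide":[0,0,-2],"angular":[0,0,0],"claw":0.4},{"slide":[0,0,-3],"angular":[0,0,0],"claw":0.4},{"slide":[0,0,-3],"angular":[0,0,0],"claw":0.4},{"slide":[0,0,-3],"angular":[0,0,0],"claw":0.4},{"slide":[0,0,-3],"angular":[0,0,0],"claw":0.4},{"slide":[0,0,0],"angular":[0,0,0],"claw":0.4}]'
python3 - <<'E'
from h import *
s=manip.sense();im=viewer.snapshot("wrist");cv2.imwrite("pics/w2.png",im)
E
```

```text
t: 3.95
tcp_pos: [0.4944, 0.3029, 0.1554]
tool_rot: [0.709, 0.705, 0.006, 0.003]
force: [0.5, 0.1, 0.1]
finger_gap: 0.701
gripper_force: 0.0
```

View pics/w2.png

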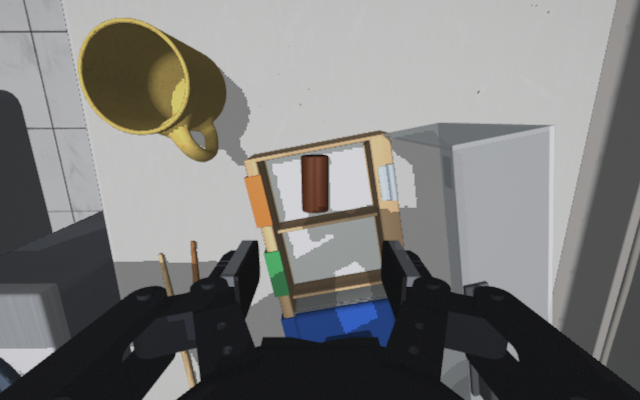

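The cinnamon at (315,183) hardly moved, so the fingers closed over its round top. I'll re-measure and go lower with the fingers already part closed.

```bash
python3 -m creep '[{"slide":[0,0,0],"angular":[0,0,0],"claw":-0.1},{"slide":[0,0,0],"angular":[0,0,0],"claw":-0.1},{"slide":[0,0,0],"angular":[0,0,0],"claw":-0.1},{"slide":[0,0,0],"angular":[0,0,0],"claw":-0.1}]'
python3 - <<'E'
from h import *
s=manip.sense();im=viewer.snapshot("wrist");cv2.imwrite("pics/w3.png",im);C=cam("wrist",s);T=cam("top")
M=R.from_quat(s["tool_rot"]).as_matrix();print(M.round(3),s["finger_gap"])
m=cv2.inRange(cv2.cvtColor(im,cv2.COLOR_BGR2HSV),(0,130,20),(10,255,255));m[:,:285]=0;m[:,350:]=0;m[:150]=0;m[220:]=0
n,l,st,ce=cv2.connectedComponentsWithStats(m);i=1+st[1:,4].argmax()
q=cv2.minAreaRect(np.argwhere(l==i)[:,::-1].astype(np.float32));print(q,st[i])
P=np.array([plane(C,x,.02) for x in cv2.boxPoints(q)]);ct=P.mean(0);d=(P-s["tcp_pos"])@M
print(ct,"tool",(ct-s["tcp_pos"])@M*100,(d*100).round(2).tolist())
E
```

```text
t: 4.33
tcp_pos: [0.4893, 0.3007, 0.1477]
tool_rot: [0.709, 0.705, -0.002, -0.001]
force: [0.6, -0.7, 0.8]
finger_gap: 0.447
gripper_force: 0.0
[[ 0.006  1.    -0.003]
 [ 1.    -0.006 -0.001]
 [-0.001 -0.003 -1.   ]] 0.44740920345702984
((321.0, 182.0), (58.0, 26.0), 90.0) [ 308  153   27   59 1463]
[0.48982734 0.29952137 0.02      ] tool [-0.10634896  0.09293698 12.77039157] [[2.93, -1.2, 12.77], [2.93, 1.39, 12.76], [-3.14, 1.46, 12.77], [-3.14, -1.27, 12.78]]
```

```bash
python3 -m creep '[{"slide":[-0.1,0.1,2],"angular":[0,0,0],"claw":-0.1},{"slide":[0,0,3],"angular":[0,0,0],"claw":-0.1},{"slide":[0,0,3],"angular":[0,0,0],"claw":-0.1},{"slide":[0,0,3],"angular":[0,0,0],"claw":-0.1},{"slide":[0,0,2],"angular":[0,0,0],"claw":-0.1},{"slide":[0,0,0.7],"angular":[0,0,0],"claw":-0.1},{"slide":[0,0,0.2],"angular":[0,0,0],"claw":-0.1},{"slide":[0,0,0],"angular":[0,0,0],"claw":-0.1},{"slide":[0,0,0],"angular":[0,0,0],"claw":-0.1}]'
python3 -m creep '[{"slide":[0,0,0.3],"angular":[0,0,0],"claw":-0.1},{"slide":[0,0,0],"angular":[0,0,0],"claw":-0.1}]'
python3 -m creep '[{"slide":[0,0,0.3],"angular":[0,0,0],"claw":-0.1},{"slide":[0,0,0],"angular":[0,0,0],"claw":-0.1}]'
```

```text
t: 5.13
tcp_pos: [0.4923, 0.3006, 0.0113]
tool_rot: [0.709, 0.705, 0.001, 0.0]
force: [0.0, 0.5, 1.2]
finger_gap: 0.45
gripper_force: 0.0
t: 5.3
tcp_pos: [0.4921, 0.3005, 0.0083]
tool_rot: [0.709, 0.705, 0.001, 0.0]
force: [0.2, 0.1, -0.0]
finger_gap: 0.447
gripper_force: 0.0
t: 5.47
tcp_pos: [0.4914, 0.3002, 0.0046]
tool_rot: [0.709, 0.705, 0.0, 0.0]
force: [-0.6, 0.5, -0.6]
finger_gap: 0.451
gripper_force: 0.0
```

```bash
python3 -m creep '[{"slide":[0,0,0.3],"angular":[0,0,0],"claw":-0.1},{"slide":[0,0,0],"angular":[0,0,0],"claw":-0.1}]'
python3 -m creep '[{"slide":[0,0,0],"angular":[0,0,0],"claw":-0.4},{"slide":[0,0,0],"angular":[0,0,0],"claw":-0.4},{"slide":[0,0,0],"angular":[0,0,0],"claw":-0.4},{"slide":[0,0,0],"angular":[0,0,0],"claw":-0.4}]' 25
```

```text
t: 5.63
tcp_pos: [0.4911, 0.3001, 0.001]
tool_rot: [0.709, 0.705, -0.0, -0.0]
force: [-0.1, 0.2, -0.3]
finger_gap: 0.45
gripper_force: 0.0
t: 5.97
tcp_pos: [0.4914, 0.3002, 0.0013]
tool_rot: [0.709, 0.705, 0.0, 0.0]
force: [-1.0, 0.2, -0.2]
finger_gap: 0.301
gripper_force: 0.0
```

```bash
python3 -m creep '[{"slide":[0,0,0],"angular":[0,0,0],"claw":-0.6},{"slide":[0,0,0],"angular":[0,0,0],"claw":-0.6},{"slide":[0,0,0],"angular":[0,0,0],"claw":-0.6},{"slide":[0,0,0],"angular":[0,0,0],"claw":-0.6}]' 25
python3 - <<'E'
from h import *
s=manip.sense();a=viewer.snapshot("wrist");b=viewer.snapshot("scene")
cv2.imwrite("pics/w4.png",np.hstack([a[80:380,120:520],cv2.resize(b[110:230,230:390],(400,300))]))
E
```

```text
t: 6.3
tcp_pos: [0.4913, 0.3002, 0.0013]
tool_rot: [0.709, 0.705, 0.0, -0.0]
force: [0.1, -0.3, -0.3]
finger_gap: 0.2
gripper_force: 0.0
```

View pics/w4.png

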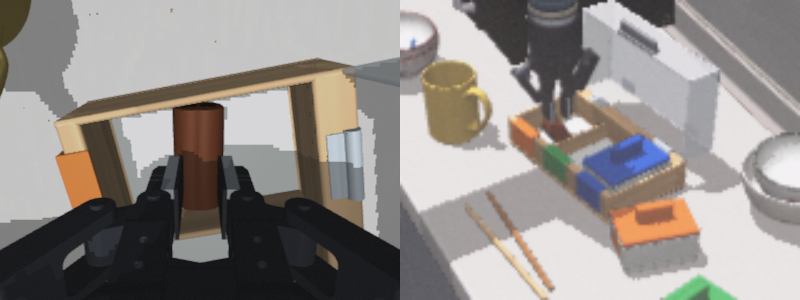

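The view shows the fingers straddling the bark, with its end at about (198,110) in the left crop, but with no contact force yet. I'll keep closing.

```bash
python3 -m creep '[{"slide":[0,0,0],"angular":[0,0,0],"claw":-0.75},{"slide":[0,0,0],"angular":[0,0,0],"claw":-0.75},{"slide":[0,0,0],"angular":[0,0,0],"claw":-0.75}]' 25
python3 -m creep '[{"slide":[0,0,0],"angular":[0,0,0],"claw":-1},{"slide":[0,0,0],"angular":[0,0,0],"claw":-1},{"slide":[0,0,0],"angular":[0,0,0],"claw":-1}]' 25
python3 - <<'E'
from h import *
a=viewer.snapshot("wrist");cv2.imwrite("pics/w5.png",cv2.resize(a[180:330,220:420],(800,600)))
E
```

```text
t: 6.65
tcp_pos: [0.4913, 0.3002, 0.0013]
tool_rot: [0.709, 0.705, 0.0, 0.0]
force: [-0.0, 0.2, -0.3]
finger_gap: 0.124
gripper_force: 0.0
t: 6.9
tcp_pos: [0.4913, 0.3002, 0.0013]
tool_rot: [0.709, 0.705, 0.0, -0.0]
force: [-0.0, -0.8, -0.3]
finger_gap: 0.0
gripper_force: 0.0
```

View pics/w5.png

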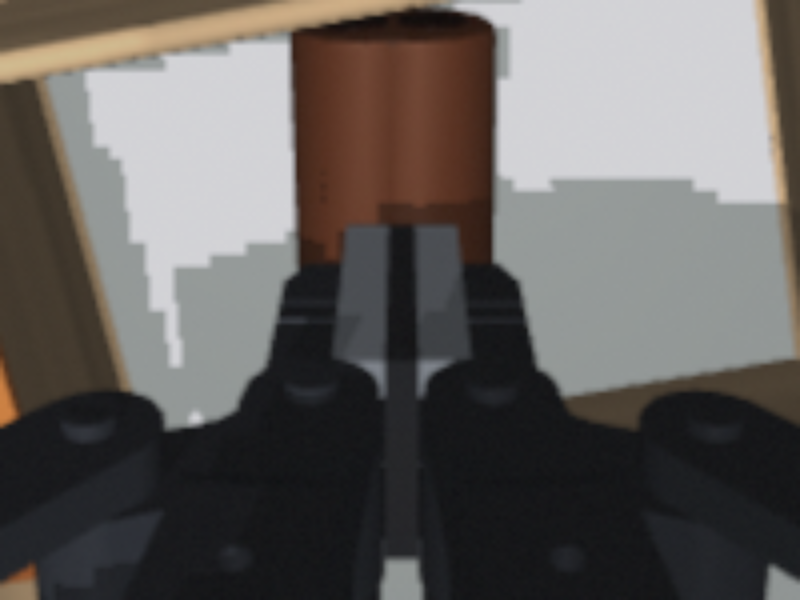

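The shut fingers end at about full-image (320,236) and lie over the bark. With no contact force, the tips must be above it, so the real fingertips look to be well behind the reported TCP. I'll check that numerically.

```bash
python3 - <<'E'
from h import *
s=manip.sense();M=R.from_quat(s["tool_rot"]).as_matrix();im=viewer.snapshot("scene");im2=viewer.snapshot("top");im3=viewer.snapshot("wrist")
for h in(0,-.015,-.03,-.045):
    print(h,[proj(cam(n,s),s["tcp_pos"]+M@np.array([x,0,h])).round(1).tolist() for n in("scene","top","wrist") for x in(0,.011)])
g=cv2.cvtColor(im,cv2.COLOR_BGR2GRAY);print(g[135:168,284:306])
print(s["q"].round(4),s["tcp_pos"])
# scale check: label separations with wrist camera
for c in("orange","green"):
    for a,ce,bb,r in blobs(im3,c,300): print(c,a,ce,r[1],plane(cam("wrist",s),r[0],.046).round(4))
E
```

```text
0 [[293.4, 165.4], [292.2, 163.9], [212.5, 195.4], [208.6, 195.4], [320.1, 225.3], [320.1, 208.5]]
-0.015 [[293.2, 162.1], [292.0, 160.6], [211.2, 194.6], [207.2, 194.6], [320.1, 234.4], [320.0, 216.3]]
-0.03 [[293.1, 158.8], [291.9, 157.3], [209.8, 193.8], [205.8, 193.7], [320.1, 245.1], [320.0, 225.6]]
-0.045 [[292.9, 155.5], [291.7, 154.0], [208.5, 192.9], [204.4, 192.8], [320.0, 257.9], [320.0, 236.7]]
[[ 65  70  64  66  65  67  70  69  65  66  66  66  67  66  63  65  68  64
   79  82  81  68]
 [ 67  67  67  71  65  69  68  65  64  65  65  65  62  65  65  64  67  67
   73  71  70  65]
 [ 66  65  65  65  63  63  67  65  65  65  64  68  65  66  62  64  64  69
   69  64  66  66]
 [ 75  69  67  70  66  64  65  66  65  64  67  64  65  66  65  66  66  66
   70  65  68  64]
 [143  75  69  65  66  65  66  64  67  67  65  66  66  69  66  66  65  64
   68  68  66  68]
 [219 143  78  64  68  66  68  65  66  67  67  65  68  68  67  64  68  68
   66  66  65 102]
 [226 221 142  76  66  66  66  67  66  65  64  67  66  68  66  64  65  67
   66  66  81 155]
 [224 230 223 103  65  66  63  69  68  
[... 1913 characters left out ...]

 [173 144 234 238 155  85  79  78  81  80  84  81  82 103 185 200 191 196
  136 122 123 111]
 [155 112 223 241 237 134  79  76  80  78  81  81  80  80 116 178 144 126
  117 109 113 114]
 [150 148 176 214 241 236 134  80  76  81  80  79 101 149 117 126 115 113
  112 113 117 118]
 [128 149 159 167 215 240 237 135  83 100 103 120 107 122 113 114 114 115
  119 117 117 117]
 [111 122 156 157 167 186 184 149 168 133 103 115 108 112 113 117 118 119
  120 118 119 117]]
[ 0.3544  0.7397  1.6924 -0.      0.7095  0.3599] [0.49130237 0.30013668 0.00130002]
orange 1662 [316.7 211.7] (54.0, 39.0) [0.4902 0.3209 0.046 ]
orange 2025 [200.3 261.5] (67.040283203125, 33.203914642333984) [0.4334 0.2987 0.046 ]
```

```bash
python3 -m creep '[{"slide":[0,0,0],"angular":[0,0,0],"claw":-0.1},{"slide":[0,0,0],"angular":[0,0,0],"claw":-0.1},{"slide":[0,0,0.4],"angular":[0,0,0],"claw":-0.1},{"slide":[0,0,0],"angular":[0,0,0],"claw":-0.1}]'
python3 -m creep '[{"slide":[0,0,0.4],"angular":[0,0,0],"claw":-0.1},{"slide":[0,0,0],"angular":[0,0,0],"claw":-0.1}]'
python3 -m creep '[{"slide":[0,0,0.4],"angular":[0,0,0],"claw":-0.1},{"slide":[0,0,0],"angular":[0,0,0],"claw":-0.1}]'
python3 - <<'E'
from h import *
s=manip.sense();im=viewer.snapshot("wrist");b=viewer.snapshot("scene")
cv2.imwrite("pics/w6.png",np.hstack([im[100:400,120:520],cv2.resize(b[120:192,250:346],(400,300),interpolation=2)]))
E
```

```text
t: 7.43
tcp_pos: [0.491, 0.3, -0.0033]
tool_rot: [0.709, 0.705, -0.0, -0.0]
force: [-0.6, 0.7, 0.4]
finger_gap: 0.447
gripper_force: 0.0
t: 7.6
tcp_pos: [0.4909, 0.2999, -0.0074]
tool_rot: [0.709, 0.705, -0.001, -0.0]
force: [0.7, -0.3, 0.7]
finger_gap: 0.45
gripper_force: 0.0
t: 7.77
tcp_pos: [0.4909, 0.3, -0.0114]
tool_rot: [0.709, 0.705, -0.001, -0.0]
force: [-0.1, -0.3, -0.0]
finger_gap: 0.448
gripper_force: 0.0
```

View pics/w6.png

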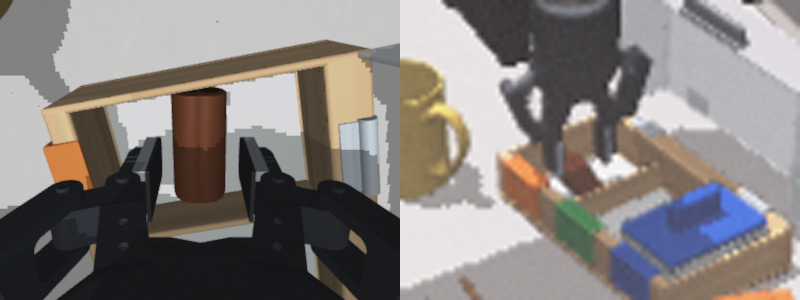

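Both views show the fingers either side of the bark and still above the floor at a reported z of -0.011. So the real tips sit about 30 mm behind the reported TCP. I'll step down further, watching the force.

```bash
python3 -m creep '[{"slide":[0,0,0.4],"angular":[0,0,0],"claw":-0.1},{"slide":[0,0,0.4],"angular":[0,0,0],"claw":-0.1},{"slide":[0,0,0],"angular":[0,0,0],"claw":-0.1}]'
python3 -m creep '[{"slide":[0,0,0.4],"angular":[0,0,0],"claw":-0.1},{"slide":[0,0,0],"angular":[0,0,0],"claw":-0.1}]'
python3 -m creep '[{"slide":[0,0,0],"angular":[0,0,0],"claw":-1},{"slide":[0,0,0],"angular":[0,0,0],"claw":-1},{"slide":[0,0,0],"angular":[0,0,0],"claw":-1},{"slide":[0,0,0],"angular":[0,0,0],"claw":-1}]' 25
```

```text
t: 8.12
tcp_pos: [0.4907, 0.2999, -0.0195]
tool_rot: [0.709, 0.705, -0.001, -0.0]
force: [-0.1, 0.2, 0.4]
finger_gap: 0.451
gripper_force: 0.0
t: 8.28
tcp_pos: [0.491, 0.3, -0.0234]
tool_rot: [0.709, 0.705, -0.0, -0.0]
force: [-0.8, -0.7, 0.4]
finger_gap: 0.449
gripper_force: 0.0
t: 8.62
tcp_pos: [0.4914, 0.3002, -0.0226]
tool_rot: [0.709, 0.705, 0.0, 0.0]
force: [-1.1, -0.3, 0.1]
finger_gap: 0.316
gripper_force: 24.4
```

Gripped: the gap is 27 mm and the grip force 24 N. I'll lift it and carry it to the bowl.

```bash
python3 -m creep '[{"slide":[0,0,-1],"angular":[0,0,0],"claw":-1},{"slide":[0,0,-2],"angular":[0,0,0],"claw":-1},{"slide":[0,0,-3],"angular":[0,0,0],"claw":-1},{"slide":[0,0,-3],"angular":[0,0,0],"claw":-1},{"slide":[0,0,-3],"angular":[0,0,0],"claw":-1},{"slide":[0,0,-3],"angular":[0,0,0],"claw":-1},{"slide":[-1,0,-1.5],"angular":[0,0,0],"claw":-1},{"slide":[-2,0,0],"angular":[0,0,0],"claw":-1},{"slide":[-3,-0.3,0],"angular":[0,0,0],"claw":-1},{"slide":[-3.9,-0.4,0],"angular":[0,0,0],"claw":-1}]'
python3 -m creep '[{"slide":[-3.9,-0.4,0],"angular":[0,0,0],"claw":-1},{"slide":[-3.9,-0.4,0],"angular":[0,0,0],"claw":-1},{"slide":[-3.9,-0.4,0],"angular":[0,0,0],"claw":-1},{"slide":[-3.9,-0.4,0],"angular":[0,0,0],"claw":-1},{"slide":[-3.9,-0.4,0],"angular":[0,0,0],"claw":-1},{"slide":[-3.9,-0.4,0],"angular":[0,0,0],"claw":-1},{"slide":[-3.9,-0.4,0],"angular":[0,0,0],"claw":-1},{"slide":[-3.9,-0.4,0],"angular":[0,0,0],"claw":-1},{"slide":[-3.9,-0.4,0],"angular":[0,0,0],"claw":-1},{"slide":[-3.9,-0.4,0],"angular":[0,0,0],"claw":-1}]'
python3 -m creep '[{"slide":[-3.9,-0.4,0],"angular":[0,0,0],"claw":-1},{"slide":[-3.9,-0.4,0],"angular":[0,0,0],"claw":-1},{"slide":[-3.9,-0.4,0],"angular":[0,0,0],"claw":-1},{"slide":[-3.5,-0.4,0],"angular":[0,0,0],"claw":-1},{"slide":[-2,-0.4,0],"angular":[0,0,0],"claw":-1},{"slide":[-1,0,0],"angular":[0,0,0],"claw":-1},{"slide":[0,0,0],"angular":[0,0,0],"claw":-1}]'
```

```text
t: 9.45
tcp_pos: [0.4845, 0.2018, 0.1439]
tool_rot: [0.708, 0.706, 0.002, 0.001]
force: [1.1, -1.3, -0.9]
finger_gap: 0.314
gripper_force: 24.5
t: 10.28
tcp_pos: [0.4411, -0.1905, 0.1432]
tool_rot: [0.709, 0.705, 0.0, 0.001]
force: [0.8, -0.1, 0.2]
finger_gap: 0.312
gripper_force: 24.5
t: 10.87
tcp_pos: [0.4206, -0.3728, 0.1429]
tool_rot: [0.71, 0.704, -0.0, 0.001]
force: [-0.2, 1.1, 0.7]
finger_gap: 0.311
gripper_force: 24.5
```

```bash
python3 -m creep '[{"slide":[0,0,2],"angular":[0,0,0],"claw":-1},{"slide":[0,0,3],"angular":[0,0,0],"claw":-1},{"slide":[0,0,3],"angular":[0,0,0],"claw":-1},{"slide":[0,0,2],"angular":[0,0,0],"claw":-1},{"slide":[0,0,1],"angular":[0,0,0],"claw":-1},{"slide":[0,0,0],"angular":[0,0,0],"claw":-1}]'
python3 -m creep '[{"slide":[0,0,0],"angular":[0,0,0],"claw":-0.1},{"slide":[0,0,0],"angular":[0,0,0],"claw":-0.1},{"slide":[0,0,0],"angular":[0,0,0],"claw":-0.1},{"slide":[0,0,0],"angular":[0,0,0],"claw":-0.1},{"slide":[0,0,-2],"angular":[0,0,0],"claw":-0.1},{"slide":[0,0,-3],"angular":[0,0,0],"claw":-0.1},{"slide":[0,0,-3.5],"angular":[0,0,0],"claw":-0.1},{"slide":[0,0,-3.5],"angular":[0,0,0],"claw":-0.1},{"slide":[0,0,-1],"angular":[0,0,0],"claw":-0.1},{"slide":[0,0,0],"angular":[0,0,0],"claw":-0.1}]'
python3 - <<'E'
from h import *
s=manip.sense();im=viewer.snapshot("wrist");C=cam("wrist",s)
m=cv2.inRange(cv2.cvtColor(im,cv2.COLOR_BGR2HSV),(0,110,20),(13,255,200))
n,l,st,ce=cv2.connectedComponentsWithStats(m)
for i in range(1,n):
    if st[i,4]>200: print(st[i],ce[i],plane(C,ce[i],.03).round(3))
print(R.from_quat(s["tool_rot"]).as_matrix().round(4),s["tcp_pos"],s["q"].round(2))
im=viewer.snapshot("top")
for c in("orange","green","blue"):
    for a,ce,bb,r in blobs(im,c,80):
        if 180<ce[0]<480 and 150<ce[1]<300: print(c,a,ce,np.round(r[0],1),np.round(r[1],1),r[2])
E
```

```text
t: 11.37
tcp_pos: [0.4197, -0.3671, 0.0305]
tool_rot: [0.709, 0.706, 0.001, -0.003]
force: [-0.4, 0.8, -1.0]
finger_gap: 0.316
gripper_force: 24.5
t: 12.2
tcp_pos: [0.4224, -0.3728, 0.1667]
tool_rot: [0.709, 0.705, -0.001, 0.005]
force: [0.2, 0.6, -0.6]
finger_gap: 0.449
gripper_force: 0.0
[ 546    0   94   34 2095] [589.72601432  12.93937947] [ 0.671 -0.219  0.03 ]
[ 519   33  121  103 3189] [594.03135779  95.97616808] [ 0.692 -0.292  0.03 ]
[ 454  117   73   87 2258] [480.76483614 153.04207263] [ 0.589 -0.347  0.03 ]
[ 305  150   27   57 1423] [318.69290232 177.70484891] [ 0.422 -0.371  0.03 ]
[[ 0.0055  1.      0.0058]
 [ 1.     -0.0055 -0.0075]
 [-0.0075  0.0058 -1.    ]] [ 0.42244403 -0.37276153  0.16665931] [-0.92  0.47  1.62  0.    1.04 -0.92]
orange 958 [316.9 192.4] [316.9 192.4] [25.7 37.3] 12.528807640075684
orange 109 [211.8 213.4] [212.  213.3] [ 5.6 18.9] 80.53767395019531
green 777 [377.9 206.4] [378.4 207.1] [37.  24.7] 71.56504821777344
green 99 [241.5 208.4] [241.5 208.4] [ 5.3 17.9] 80.53767395019531
blue 873 [267.1 181. ] [267.2 180.9] [36.4 25.3] 80.83765411376953
blue 102 [271.  203.3] [271.  203.3] [ 5.8 17.6] 80.53767395019531
```

The bark is in the bowl at about (0.422,-0.371), and the tubs have not moved. On to the orange tub.

```bash
python3 -m creep '[{"slide":[1.9,0.36,0],"angular":[0,0,0],"claw":0},{"slide":[3.8,0.72,0],"angular":[0,0,0],"claw":0},{"slide":[3.8,0.72,0],"angular":[0,0,0],"claw":0},{"slide":[3.8,0.72,0],"angular":[0,0,0],"claw":0},{"slide":[3.8,0.72,0],"angular":[0,0,0],"claw":0},{"slide":[3.8,0.72,0],"angular":[0,0,0],"claw":0},{"slide":[3.8,0.72,0],"angular":[0,0,0],"claw":0},{"slide":[3.8,0.72,0],"angular":[0,0,0],"claw":0},{"slide":[3.8,0.72,0],"angular":[0,0,0],"claw":0},{"slide":[3.8,0.72,0],"angular":[0,0,0],"claw":0}]'
python3 -m creep '[{"slide":[1.9,0.36,0],"angular":[0,0,0],"claw":0},{"slide":[0,0,0],"angular":[0,0,-0.124],"claw":0},{"slide":[0,0,0],"angular":[0,0,-0.124],"claw":0},{"slide":[0,0,0],"angular":[0,0,-0.124],"claw":0},{"slide":[0,0,0],"angular":[0,0,-0.124],"claw":0},{"slide":[0,0,0],"angular":[0,0,-0.124],"claw":0},{"slide":[0,0,0],"angular":[0,0,-0.124],"claw":0},{"slide":[0,0,0],"angular":[0,0,-0.124],"claw":0},{"slide":[0,0,0],"angular":[0,0,-0.124],"claw":0},{"slide":[0,0,0],"angular":[0,0,-0.124],"claw":0}]'
python3 -m creep '[{"slide":[0,0,0],"angular":[0,0,-0.124],"claw":0},{"slide":[0,0,0],"angular":[0,0,-0.124],"claw":0},{"slide":[0,0,0],"angular":[0,0,0],"claw":0},{"slide":[0,0,0],"angular":[0,0,0],"claw":0}]'
cat > tub.py <<'E'
from h import *
s=manip.sense();im=viewer.snapshot("wrist");C=cam("wrist",s);M=R.from_quat(s["tool_rot"]).as_matrix()
print(M.round(4).tolist(),s["tcp_pos"],s["q"].round(2))
for a,ce,bb,r in blobs(im,"orange",1500):
    print("blob",a,ce,bb,r)
    P=np.array([plane(C,x,.058) for x in cv2.boxPoints(r)]);d=(P-s["tcp_pos"])@M*100;e=[d[1]-d[0],d[2]-d[1]];e=max(e,key=np.linalg.norm)
    print("centre world",P.mean(0).round(4),"tool cm",d.mean(0).round(2),"yaw in tool",np.arctan2(e[1],e[0]).round(4),"size",np.linalg.norm(d[1]-d[0]).round(2),np.linalg.norm(d[2]-d[1]).round(2))
cv2.imwrite("pics/tub_%.1f.png"%s["t"],im)
E
python3 tub.py
```

```text
t: 13.13
tcp_pos: [0.4892, -0.0076, 0.1601]
tool_rot: [0.709, 0.705, -0.001, -0.002]
force: [1.2, -0.7, 0.3]
finger_gap: 0.498
gripper_force: 0.0
t: 13.97
tcp_pos: [0.4928, 0.0095, 0.16]
tool_rot: [0.225, 0.974, -0.0, -0.003]
force: [0.1, 1.1, -1.1]
finger_gap: 0.499
gripper_force: 0.0
t: 14.3
tcp_pos: [0.4933, 0.0094, 0.1606]
tool_rot: [0.108, 0.994, 0.0, -0.002]
force: [-0.6, -0.5, 0.5]
finger_gap: 0.502
gripper_force: 0.0
[[-0.9768, 0.2139, -0.0039], [0.2139, 0.9769, 0.0008], [0.004, -0.0, -1.0]] [0.49333335 0.00937532 0.16061101] [-0.21  0.4   1.79 -0.    0.96 -1.56]
blob 7653 [318.8 186.7] [280 136  77 104] ((318.0, 187.5), (103.0, 76.0), 90.0)
centre world [0.4943 0.0067 0.058 ] tool cm [-0.19 -0.24 10.26] yaw in tool 3.1117 size 6.87 10.01
```

```bash
python3 -m creep '[{"slide":[-0.2,-0.25,2],"angular":[0,0,0],"claw":0},{"slide":[0,0,2.5],"angular":[0,0,0],"claw":0},{"slide":[0,0,2.5],"angular":[0,0,0],"claw":0},{"slide":[0,0,2.5],"angular":[0,0,0],"claw":0},{"slide":[0,0,1.2],"angular":[0,0,0],"claw":0},{"slide":[0,0,0.8],"angular":[0,0,0],"claw":0},{"slide":[0,0,0],"angular":[0,0,0],"claw":0}]'
python3 tub.py
python3 -m creep '[{"slide":[0,0,0.5],"angular":[0,0,0],"claw":0},{"slide":[0,0,0],"angular":[0,0,0],"claw":0}]'
python3 -m creep '[{"slide":[0,0,0.5],"angular":[0,0,0],"claw":0},{"slide":[0,0,0],"angular":[0,0,0],"claw":0}]'
python3 -m creep '[{"slide":[0,0,0.4],"angular":[0,0,0],"claw":0},{"slide":[0,0,0],"angular":[0,0,0],"claw":0}]'
```

```text
t: 14.93
tcp_pos: [0.4947, 0.0065, 0.0455]
tool_rot: [0.107, 0.994, 0.0, -0.002]
force: [-0.8, 0.4, -0.9]
finger_gap: 0.503
gripper_force: 0.0
[[-0.9772, 0.2122, -0.004], [0.2122, 0.9772, 0.0009], [0.0041, -0.0, -1.0]] [0.49473358 0.00650975 0.04549063] [-0.21  0.6   1.88 -0.    0.67 -1.57]
blob 17714 [321.4 220.2] [259 145 127 164] ((322.0, 226.5), (163.0, 126.0), 90.0)
centre world [0.4943 0.0072 0.058 ] tool cm [ 0.06  0.06 -1.25] yaw in tool 3.087 size 6.82 10.14
t: 15.15
tcp_pos: [0.4966, 0.0062, 0.0426]
tool_rot: [0.106, 0.994, -0.0, 0.001]
force: [-1.1, 0.5, -0.2]
finger_gap: 0.505
gripper_force: 0.0
t: 15.32
tcp_pos: [0.4962, 0.0063, 0.0373]
tool_rot: [0.106, 0.994, -0.0, 0.0]
force: [-0.3, 0.6, 0.9]
finger_gap: 0.497
gripper_force: 0.0
t: 15.48
tcp_pos: [0.496, 0.0063, 0.0331]
tool_rot: [0.106, 0.994, 0.0, -0.0]
force: [-0.2, 1.1, 0.7]
finger_gap: 0.502
gripper_force: 0.0
```

```bash
python3 -m creep '[{"slide":[-0.1,0.05,0.4],"angular":[0,0,0],"claw":0},{"slide":[0,0,0],"angular":[0,0,0],"claw":0}]'
python3 -m creep '[{"slide":[0,0,0],"angular":[0,0,0],"claw":-0.5},{"slide":[0,0,0],"angular":[0,0,0],"claw":-1},{"slide":[0,0,0],"angular":[0,0,0],"claw":-1},{"slide":[0,0,0],"angular":[0,0,0],"claw":-1},{"slide":[0,0,0],"angular":[0,0,0],"claw":-1},{"slide":[0,0,0],"angular":[0,0,0],"claw":-1},{"slide":[0,0,0],"angular":[0,0,0],"claw":-1}]' 45
python3 -m creep '[{"slide":[0,0,-0.5],"angular":[0,0,0],"claw":-1},{"slide":[0,0,-1],"angular":[0,0,0],"claw":-1},{"slide":[0,0,-1],"angular":[0,0,0],"claw":-1},{"slide":[0,0,0],"angular":[0,0,0],"claw":-1}]'
python3 tub.py
```

```text
t: 15.65
tcp_pos: [0.4973, 0.0066, 0.0289]
tool_rot: [0.106, 0.994, 0.0, -0.0]
force: [-0.3, 0.1, -0.2]
finger_gap: 0.499
gripper_force: 0.0
t: 16.23
tcp_pos: [0.4973, 0.0066, 0.0293]
tool_rot: [0.106, 0.994, 0.0, 0.0]
force: [-0.1, 1.1, -0.5]
finger_gap: 0.151
gripper_force: 48.7
t: 16.57
tcp_pos: [0.4986, 0.0062, 0.0564]
tool_rot: [0.106, 0.994, -0.0, 0.002]
force: [-0.1, 0.0, -3.0]
finger_gap: 0.154
gripper_force: 48.4
[[-0.9776, 0.2105, 0.0038], [0.2105, 0.9776, -0.0009], [-0.0039, -0.0001, -1.0]] [0.49863774 0.00624138 0.05640639] [-0.21  0.58  1.87 -0.    0.69 -1.57]
blob 16861 [320.3 209.3] [250 144 141 178] ((320.0, 232.5), (177.0, 140.0), 90.0)
centre world [0.507  0.0038 0.058 ] tool cm [-0.86 -0.06 -0.16] yaw in tool 3.0809 size 8.05 11.92
```

The tub is held, and the wrist force shows its weight. I'll lift it and measure the bay edges precisely from the earlier unobstructed wrist image w1.

```bash
python3 -m creep '[{"slide":[0,0,-1.5],"angular":[0,0,0],"claw":-1},{"slide":[0,0,-2],"angular":[0,0,0],"claw":-1},{"slide":[0,0,-2],"angular":[0,0,0],"claw":-1},{"slide":[0,0,-2],"angular":[0,0,0],"claw":-1},{"slide":[0,0,-1],"angular":[0,0,0],"claw":-1},{"slide":[0,0,0],"angular":[0,0,0],"claw":-1}]'
python3 - <<'E'
from h import *
im=cv2.imread("pics/w1.png");hsv=cv2.cvtColor(im,cv2.COLOR_BGR2HSV)
s=dict(tcp_pos=np.array([0.4906,0.2981,0.192]),tool_rot=np.array([.640,.7686,-.0003,-.0003]));s["tool_rot"]/=np.linalg.norm(s["tool_rot"]);C=cam("wrist",s)
for y in(155,175,195): print("row",y,"sat",hsv[y,258:302,1].tolist(),"|",hsv[y,352:402,1].tolist())
for x in(345,358): print("col",x,hsv[130:218,x,1].tolist())
E
```

```text
t: 17.12
tcp_pos: [0.4989, 0.0062, 0.1416]
tool_rot: [0.106, 0.994, -0.0, 0.003]
force: [0.5, -0.3, -3.0]
finger_gap: 0.147
gripper_force: 48.4
row 155 sat [1, 42, 126, 158, 158, 159, 160, 161, 160, 160, 161, 160, 160, 160, 158, 158, 162, 153, 81, 81, 77, 87, 23, 8, 8, 8, 7, 5, 5, 6, 6, 6, 6, 6, 6, 6, 6, 6, 6, 5, 5, 6, 6, 5] | [6, 5, 5, 6, 6, 6, 6, 5, 5, 6, 6, 5, 5, 6, 5, 6, 18, 53, 85, 79, 81, 82, 83, 83, 87, 80, 76, 77, 78, 78, 77, 77, 77, 77, 79, 81, 81, 81, 82, 82, 82, 80, 46, 2, 2, 2, 0, 0, 0, 2]
row 175 sat [1, 3, 44, 129, 159, 160, 159, 160, 159, 159, 160, 160, 159, 158, 159, 159, 157, 160, 143, 82, 78, 82, 49, 11, 8, 7, 8, 8, 7, 7, 5, 6, 5, 5, 6, 6, 5, 5, 6, 6, 5, 5, 6, 5] | [6, 6, 6, 5, 6, 5, 6, 5, 6, 5, 6, 6, 5, 6, 5, 4, 43, 86, 80, 76, 82, 85, 84, 87, 81, 77, 45, 15, 22, 20, 18, 22, 25, 23, 25, 24, 24, 20, 21, 24, 24, 13, 0, 1, 3, 3, 1, 3, 3, 1]
row 195 sat [3, 3, 0, 42, 128, 161, 161, 161, 164, 163, 161, 161, 162, 162, 161, 162, 161, 161, 159, 126, 80, 79, 84, 33, 5, 8, 8, 7, 8, 6, 7, 6, 5, 5, 6, 6, 6, 6, 5, 5, 5, 6, 6, 6] | [6, 5, 5, 6, 6, 6, 6, 5, 5, 6, 6, 5, 6, 6, 6, 41, 80, 78, 82, 84, 81, 85, 88, 83, 80, 41, 13, 23, 21, 20, 24, 25, 24, 24, 25, 25, 20, 21, 24, 23, 6, 1, 0, 1, 1, 1, 1, 3, 3, 1]
col 345 [3, 1, 3, 1, 1, 9, 60, 84, 85, 85, 85, 87, 52, 8, 8, 8, 8, 6, 5, 6, 6, 6, 5, 5, 5, 5, 6, 6, 5, 5, 6, 6, 6, 6, 6, 6, 6, 5, 5, 6, 6, 5, 6, 5, 5, 6, 5, 5, 6, 6, 6, 6, 6, 5, 6, 6, 6, 5, 6, 6, 6, 5, 6, 6, 6, 6, 6, 6, 5, 6, 6, 3, 85, 81, 82, 82, 81, 84, 85, 85, 55, 4, 5, 5, 6, 5, 6, 8]
col 358 [3, 1, 3, 3, 1, 9, 59, 84, 86, 85, 84, 88, 53, 8, 8, 7, 8, 8, 6, 6, 5, 5, 6, 6, 5, 6, 5, 5, 6, 5, 5, 6, 6, 5, 5, 6, 5, 6, 5, 5, 5, 5, 6, 6, 6, 6, 5, 6, 6, 6, 5, 6, 6, 5, 6, 6, 5, 6, 5, 5, 5, 5, 6, 6, 6, 6, 5, 6, 6, 6, 6, 3, 82, 85, 85, 84, 82, 84, 86, 87, 62, 8, 10, 8, 8, 8, 8, 8]
```

```bash
python3 - <<'E'
from h import *
s=dict(tcp_pos=np.array([0.4906,0.2981,0.192]),tool_rot=np.array([.640,.7686,-.0003,-.0003]));s["tool_rot"]/=np.linalg.norm(s["tool_rot"]);C=cam("wrist",s)
th=.1826;ux=np.array([np.cos(th),np.sin(th)]);uy=np.array([-ux[1],ux[0]])
c0=np.array([.4942,.2990])
for n,p,z in(("F155",(280,155.),.004),("F175",(280.5,175.),.004),("F195",(281.2,195),.004),("R155",(369,155),.004),("R175",(368,175),.004),("R195",(367.2,195),.004),("W345",(345,142.6),.046),("W358",(358,142.6),.046),("P345",(345,201.7),.004),("P358",(358,201.7),.004)):
    q=plane(C,p,z)[:2]-c0;print(n,(q@ux).round(4),(q@uy).round(4))
s=manip.sense();M=R.from_quat(s["tool_rot"]).as_matrix();print(M.round(4),s["tcp_pos"])
E
```

```text
F155 -0.0521 0.0198
F175 -0.0524 -0.0044
F195 -0.0524 -0.0296
R155 0.0542 0.0197
R175 0.054 -0.0046
R195 0.054 -0.0297
W345 0.0219 0.0381
W358 0.0355 0.0381
P345 0.0267 -0.0383
P358 0.0429 -0.0383
[[-0.9776  0.2106  0.0053]
 [ 0.2106  0.9776 -0.0012]
 [-0.0055 -0.     -1.    ]] [0.49887076 0.00622343 0.14163915]
```

```bash
python3 -m creep '[{"slide":[0.3,1.4,0],"angular":[0,0,0],"claw":-1},{"slide":[0.6,2.8,0],"angular":[0,0,0],"claw":-1},{"slide":[0.6,2.8,0],"angular":[0,0,0],"claw":-1},{"slide":[0.6,2.8,0],"angular":[0,0,0],"claw":-1},{"slide":[0.6,2.8,0],"angular":[0,0,0],"claw":-1},{"slide":[0.7,2.8,0],"angular":[0,0,0],"claw":-1},{"slide":[0.6,2.8,0],"angular":[0,0,0],"claw":-1},{"slide":[0.6,2.8,0],"angular":[0,0,0],"claw":-1},{"slide":[0.6,2.8,0],"angular":[0,0,0],"claw":-1},{"slide":[0.6,2.8,0],"angular":[0,0,0],"claw":-1}]'
python3 -m creep '[{"slide":[0.4,1.8,0],"angular":[0,0,0],"claw":-1},{"slide":[0.1,0.3,0],"angular":[0,0,0],"claw":-1},{"slide":[0,0,0],"angular":[0,0,-0.05],"claw":-1},{"slide":[0,0,0],"angular":[0,0,-0.1],"claw":-1},{"slide":[0,0,0],"angular":[0,0,-0.1],"claw":-1},{"slide":[0,0,0],"angular":[0,0,-0.1],"claw":-1},{"slide":[0,0,0],"angular":[0,0,-0.045],"claw":-1},{"slide":[0,0,0],"angular":[0,0,0],"claw":-1},{"slide":[0,0,0],"angular":[0,0,0],"claw":-1}]'
cat > st.py <<'E'
from h import *
import sys
s=manip.sense();M=R.from_quat(s["tool_rot"]).as_matrix()
print(M.round(4).tolist(),s["tcp_pos"].round(4),"yaw x",np.arctan2(-M[1,0],-M[0,0]).round(4))
t=np.array([float(v) for v in sys.argv[1:3]]+[s["tcp_pos"][2]]);print("to go cm",(100*(t-s["tcp_pos"])@M).round(2))
E
python3 st.py .4979 .2997
```

```text
t: 17.95
tcp_pos: [0.4953, 0.2798, 0.1379]
tool_rot: [0.106, 0.994, -0.001, -0.001]
force: [1.0, -0.3, -3.5]
finger_gap: 0.15
gripper_force: 48.4
t: 18.7
tcp_pos: [0.4954, 0.2994, 0.1384]
tool_rot: [-0.09, 0.996, -0.0, -0.001]
force: [0.1, 0.2, -4.2]
finger_gap: 0.148
gripper_force: 48.4
[[-0.9837, -0.1798, -0.002], [-0.1798, 0.9837, -0.001], [0.0021, -0.0007, -1.0]] [0.4954 0.2994 0.1384] yaw x 0.1808
to go cm [-0.25 -0.02 -0.  ]
```

```bash
python3 -m creep '[{"slide":[-0.25,0,0],"angular":[0,0,0],"claw":-1},{"slide":[0,0,0],"angular":[0,0,0],"claw":-1},{"slide":[0,0,0],"angular":[0,0,0],"claw":-1}]'
python3 st.py .4979 .2997
python3 - <<'E'
from h import *
s=manip.sense();w=viewer.snapshot("wrist");t=viewer.snapshot("top");sc=viewer.snapshot("scene");C=cam("wrist",s);M=R.from_quat(s["tool_rot"]).as_matrix()
cv2.imwrite("pics/w7.png",w);cv2.imwrite("pics/s7.png",sc);cv2.imwrite("pics/t7.png",t)
m=cv2.inRange(cv2.cvtColor(w,cv2.COLOR_BGR2HSV),*H["orange"])
n,l,st,ce=cv2.connectedComponentsWithStats(m);i=1+st[1:,4].argmax();l=(l==i);print(st[i])
rows=np.arange(st[i,1]+5,min(st[i,1]+100,390),3);L=[];Rr=[]
for y in rows:
    x=np.where(l[y])[0];L.append((x.min(),y));Rr.append((x.max()+1,y))
z=s["tcp_pos"][2]+.029
for nm,E in(("L",L),("R",Rr)):
    P=np.array([(plane(C,p,z)-s["tcp_pos"])@M for p in E]);k=np.polyfit(P[:,0],P[:,1],1);print(nm,"slope",k.round(4),"y at ends",P[0].round(4),P[-1].round(4))
x=320;c=np.where(l[:,330])[0];print("front edge",(plane(C,(330,c.min()),z)-s["tcp_pos"])@M)
E
python3 - <<'E'
import cv2;im=cv2.imread("pics/w7.png");sc=cv2.imread("pics/s7.png")
import numpy as np
cv2.imwrite("pics/v7.png",np.hstack([cv2.resize(im,(480,300)),cv2.resize(sc[100:220,230:358],(320,300))]))
E
```

```text
t: 18.95
tcp_pos: [0.4988, 0.3007, 0.1392]
tool_rot: [-0.091, 0.996, -0.0, 0.0]
force: [0.2, -0.6, -3.4]
finger_gap: 0.148
gripper_force: 48.4
[[-0.9835, -0.181, 0.0], [-0.181, 0.9835, -0.0001], [-0.0, -0.0001, -1.0]] [0.4988 0.3007 0.1392] yaw x 0.182
to go cm [ 0.11 -0.08  0.  ]
[  250   143   141   179 16947]
L slope [ 0.0066 -0.035 ] y at ends [ 0.0517 -0.0343 -0.029 ] [ 0.0027 -0.0352 -0.029 ]
R slope [-0.0028  0.0344] y at ends [ 0.0516  0.0337 -0.029 ] [ 0.0026  0.0345 -0.029 ]
front edge [ 0.05360487  0.00430088 -0.02900053]
```

View pics/v7.png

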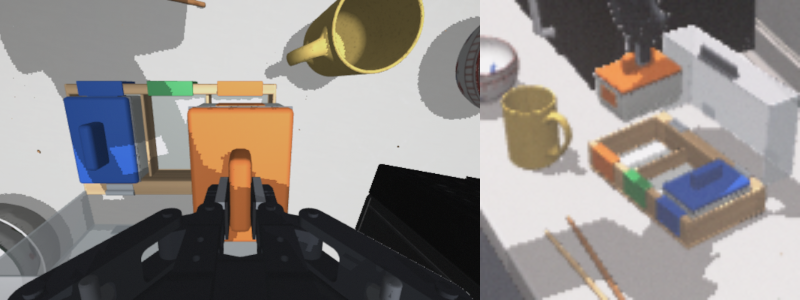

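The view shows the orange tub held square above its bay, with the lid edges parallel to the tool. I'll lower it in stages.

```bash
python3 -m creep '[{"slide":[0.1,-0.1,1],"angular":[0,0,0],"claw":-1},{"slide":[0,0,1.5],"angular":[0,0,0],"claw":-1},{"slide":[0,0,1.5],"angular":[0,0,0],"claw":-1},{"slide":[0,0,1],"angular":[0,0,0],"claw":-1},{"slide":[0,0,0.5],"angular":[0,0,0],"claw":-1},{"slide":[0,0,0],"angular":[0,0,0],"claw":-1},{"slide":[0,0,0],"angular":[0,0,0],"claw":-1}]'
python3 st.py .4979 .2997
```

```text
t: 19.68
tcp_pos: [0.4979, 0.2997, 0.0841]
tool_rot: [-0.091, 0.996, -0.0, -0.0]
force: [-0.1, -0.7, -3.5]
finger_gap: 0.153
gripper_force: 48.3
[[-0.9834, -0.1817, -0.0002], [-0.1817, 0.9834, -0.0001], [0.0002, -0.0001, -1.0]] [0.4979 0.2997 0.0841] yaw x 0.1827
to go cm [-0.  0. -0.]
```

Dead on. I'll insert it slowly.

```bash
python3 -m creep '[{"slide":[0,0,0.8],"angular":[0,0,0],"claw":-1},{"slide":[0,0,0.8],"angular":[0,0,0],"claw":-1},{"slide":[0,0,0.6],"angular":[0,0,0],"claw":-1},{"slide":[0,0,0],"angular":[0,0,0],"claw":-1}]'
python3 -m creep '[{"slide":[0,0,0.6],"angular":[0,0,0],"claw":-1},{"slide":[0,0,0.5],"angular":[0,0,0],"claw":-1},{"slide":[0,0,0],"angular":[0,0,0],"claw":-1}]'
python3 -m creep '[{"slide":[0,0,0.5],"angular":[0,0,0],"claw":-1},{"slide":[0,0,0.5],"angular":[0,0,0],"claw":-1},{"slide":[0,0,0],"angular":[0,0,0],"claw":-1}]'
python3 st.py .4979 .2997
```

```text
t: 20.02
tcp_pos: [0.4966, 0.2992, 0.0608]
tool_rot: [-0.091, 0.996, -0.0, -0.001]
force: [-0.1, -0.6, -3.8]
finger_gap: 0.145
gripper_force: 48.3
t: 20.27
tcp_pos: [0.4971, 0.2994, 0.0502]
tool_rot: [-0.091, 0.996, -0.0, -0.001]
force: [-0.0, -0.3, -3.6]
finger_gap: 0.15
gripper_force: 48.3
t: 20.52
tcp_pos: [0.4971, 0.2994, 0.0403]
tool_rot: [-0.091, 0.996, -0.0, -0.001]
force: [-0.6, 0.7, -3.4]
finger_gap: 0.151
gripper_force: 48.3
[[-0.9834, -0.1816, -0.0016], [-0.1816, 0.9834, -0.0006], [0.0017, -0.0003, -1.0]] [0.4971 0.2994 0.0403] yaw x 0.1826
to go cm [-0.08  0.02 -0.  ]
```

```bash
python3 -m creep '[{"slide":[0,0,0.4],"angular":[0,0,0],"claw":-1},{"slide":[0,0,0],"angular":[0,0,0],"claw":-1}]'
python3 -m creep '[{"slide":[0,0,0.2],"angular":[0,0,0],"claw":-1},{"slide":[0,0,0],"angular":[0,0,0],"claw":-1}]'
python3 -m creep '[{"slide":[0,0,0.2],"angular":[0,0,0],"claw":-1},{"slide":[0,0,0],"angular":[0,0,0],"claw":-1}]'
```

```text
t: 20.68
tcp_pos: [0.4975, 0.2995, 0.0367]
tool_rot: [-0.091, 0.996, -0.0, -0.0]
force: [-0.4, -0.4, -2.8]
finger_gap: 0.15
gripper_force: 48.4
t: 20.85
tcp_pos: [0.4977, 0.2996, 0.0351]
tool_rot: [-0.091, 0.996, -0.0, -0.0]
force: [0.6, 0.1, -3.6]
finger_gap: 0.147
gripper_force: 48.4
t: 21.02
tcp_pos: [0.4982, 0.2999, 0.0334]
tool_rot: [-0.091, 0.996, 0.0, 0.0]
force: [0.0, -0.1, -2.8]
finger_gap: 0.149
gripper_force: 48.4
```

```bash
python3 -m creep '[{"slide":[0,0,0.2],"angular":[0,0,0],"claw":-1},{"slide":[0,0,0],"angular":[0,0,0],"claw":-1}]'
python3 -m creep '[{"slide":[0,0,0.1],"angular":[0,0,0],"claw":-1},{"slide":[0,0,0],"angular":[0,0,0],"claw":-1}]'
```

```text
t: 21.18
tcp_pos: [0.4982, 0.3002, 0.0332]
tool_rot: [-0.091, 0.996, 0.0, 0.001]
force: [-2.7, 1.1, 8.1]
finger_gap: 0.142
gripper_force: 49.8
t: 21.35
tcp_pos: [0.4982, 0.3003, 0.0332]
tool_rot: [-0.091, 0.996, 0.0, 0.001]
force: [-4.2, -0.7, 13.8]
finger_gap: 0.148
gripper_force: 50.7
```

The tub sat on the floor at the predicted height, .033. I'll release it, retreat, and locate the cover lip.

```bash
python3 -m creep '[{"slide":[0,0,-0.1],"angular":[0,0,0],"claw":-0.7},{"slide":[0,0,0],"angular":[0,0,0],"claw":-0.3},{"slide":[0,0,0],"angular":[0,0,0],"claw":-0.2},{"slide":[0,0,0],"angular":[0,0,0],"claw":-0.2},{"slide":[0,0,-0.5],"angular":[0,0,0],"claw":-0.2},{"slide":[0,0,-1.5],"angular":[0,0,0],"claw":-0.2},{"slide":[0,0,-3],"angular":[0,0,0],"claw":-0.2},{"slide":[0,0,-3.5],"angular":[0,0,0],"claw":-1},{"slide":[0,0,-3.5],"angular":[0,0,0],"claw":-1},{"slide":[0,0,-3],"angular":[0,0,0],"claw":-1}]' 20
python3 - <<'E'
from h import *
T=cam("top");S=cam("scene")
t=cv2.imread("pics/top0.png");sc=cv2.imread("pics/scene0.png")
for n,im,b in(("top",t,(195,255,130,155)),("scene",sc,(300,350,105,140))):
    g=cv2.cvtColor(im,cv2.COLOR_BGR2GRAY);r=g[b[2]:b[3],b[0]:b[1]]
    m=(r<(95 if n=="top" else 120)).astype(np.uint8);k,l,st,ce=cv2.connectedComponentsWithStats(m)
    for i in range(1,k):
        if st[i,4]>8: print(n,st[i]+[b[0],b[2],0,0,0],(ce[i]+[b[0],b[2]]).round(1))
a=(224.1,142.5);c=(325,123.5);print(tri(T,a,S,c))
s=manip.sense();w=viewer.snapshot("wrist");cv2.imwrite("pics/w8.png",w)
for x,ce,bb,r in blobs(w,"orange",1500): print(ce,bb,r,plane(cam("wrist",s),r[0],.062).round(4))
print(s["tcp_pos"])
t2=viewer.snapshot("top")
for col in("orange","blue","green"):
    for x,ce,bb,r in blobs(t2,col,400):
        if ce[0]<400 and ce[1]>150: print(col,x,r, plane(T,r[0],.062).round(4))
E
```

```text
t: 22.18
tcp_pos: [0.4981, 0.2997, 0.1836]
tool_rot: [-0.091, 0.996, 0.0, 0.001]
force: [-0.6, 0.3, -0.4]
finger_gap: 0.003
gripper_force: 0.0
top [207 139  34   8  96] [223.7 142.8]
scene [300 105  43  25 456] [321.  111.4]
scene [345 105   5   7  17] [347.7 108.2]
scene [318 120  15  11  48] [325.4 125.1]
(array([0.58922878, 0.23200797, 0.19150108]), np.float64(0.0005245856594895758))
[320.7 171.3] [284 110  74 119] ((320.5, 169.0), (118.0, 73.0), 90.0) [0.4836 0.2971 0.062 ]
[0.49808746 0.29972142 0.18355467]
orange 1150 ((208.26577758789062, 193.7939453125), (45.83309555053711, 27.2580509185791), 81.57302856445312) [0.4864 0.2965 0.062 ]
blue 756 ((266.79730224609375, 180.78378295898438), (35.34578323364258, 24.3310489654541), 80.53767395019531) [0.5238 0.1422 0.062 ]
green 872 ((378.6324462890625, 207.30538940429688), (36.834259033203125, 24.99730110168457), 72.89727020263672) [ 0.4556 -0.159   0.062 ]
```

```bash
python3 -m creep '[{"slide":[0,0,-2],"angular":[0,0,0],"claw":-1},{"slide":[0,0,-2.5],"angular":[0,0,0],"claw":-1},{"slide":[-2.4,-2,0],"angular":[0,0,0],"claw":-1},{"slide":[-2.4,-2,0],"angular":[0,0,0],"claw":-1},{"slide":[-2.4,-2,0],"angular":[0,0,0],"claw":-1},{"slide":[-2.4,-2,0],"angular":[0,0,0],"claw":-1},{"slide":[0,0,0],"angular":[0,0,0],"claw":-1},{"slide":[0,0,0],"angular":[0,0,0],"claw":-1}]'
python3 - <<'E'
from h import *
s=manip.sense();w=viewer.snapshot("wrist");cv2.imwrite("pics/w9.png",w)
M=R.from_quat(s["tool_rot"]).as_matrix();C=cam("wrist",s);print(s["tcp_pos"],M.round(3).tolist())
print("tip proj wrist",[proj(C,s["tcp_pos"]+M@np.array([x,0,-.031])).round(0) for x in(-.011,.011)],"lip expected",proj(C,[.589,.232,.1915]).round(0))
g=cv2.cvtColor(w,cv2.COLOR_BGR2GRAY)
print(g[90:260:4,316:326:4].T.tolist())
E
cat > /dev/null; python3 -c "
import cv2,numpy as np
cv2.imwrite('pics/v9.png',cv2.imread('pics/w9.png'))"
```

```text
t: 22.95
tcp_pos: [0.6075, 0.2371, 0.2248]
tool_rot: [-0.09, 0.996, -0.0, -0.001]
force: [-0.5, 0.6, -1.2]
finger_gap: -0.0
gripper_force: 0.0
[0.60746922 0.2370535  0.22482996] [[-0.984, -0.179, -0.002], [-0.179, 0.984, -0.0], [0.002, 0.0, -1.0]]
tip proj wrist [array([321., 266.]), array([321., 228.])] lip expected [318. 185.]
[[214, 213, 214, 214, 214, 214, 214, 214, 214, 215, 214, 106, 188, 185, 180, 173, 201, 201, 199, 200, 191, 127, 138, 58, 77, 144, 137, 173, 173, 173, 178, 178, 177, 177, 178, 177, 178, 69, 66, 64, 60, 57, 49], [214, 214, 214, 214, 214, 214, 214, 214, 214, 214, 215, 107, 188, 185, 180, 173, 201, 201, 202, 200, 180, 128, 136, 58, 78, 144, 137, 173, 173, 173, 175, 179, 178, 178, 177, 178, 178, 23, 23, 25, 22, 24, 19], [214, 214, 214, 214, 214, 215, 215, 214, 214, 215, 215, 107, 189, 185, 181, 174, 180, 201, 201, 201, 179, 128, 136, 60, 77, 144, 138, 174, 173, 173, 178, 179, 178, 178, 178, 178, 178, 67, 68, 68, 63, 64, 53]]
```

View pics/v9.png

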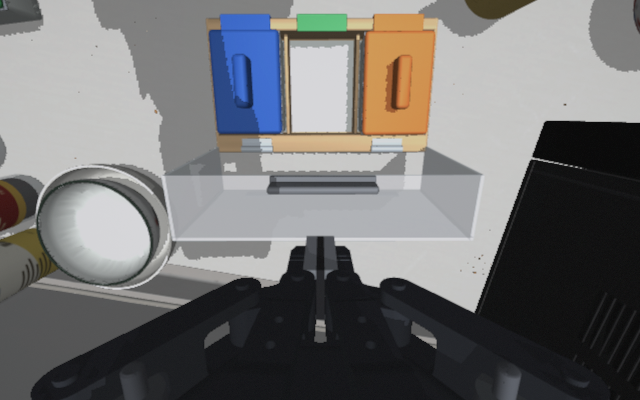

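The view shows the blue and orange tubs seated alike. The cover lip is at rows 176-194, cols 268-378, the hood's rear edge is at row 240, and the shut fingers are poised behind the lip. I'll lower them behind it and swing the cover over.

```bash
python3 -m creep '[{"slide":[0,0,2],"angular":[0,0,0],"claw":-1},{"slide":[0,0,2],"angular":[0,0,0],"claw":-1},{"slide":[0,0,1.5],"angular":[0,0,0],"claw":-1},{"slide":[0,0,0.7],"angular":[0,0,0],"claw":-1},{"slide":[0,0,0],"angular":[0,0,0],"claw":-1}]'
python3 -m creep '[{"slide":[0,0,0.4],"angular":[0,0,0],"claw":-1},{"slide":[0,0,0],"angular":[0,0,0],"claw":-1}]'
python3 -m creep '[{"slide":[0,0,0.4],"angular":[0,0,0],"claw":-1},{"slide":[0,0,0],"angular":[0,0,0],"claw":-1}]'
```

```text
t: 23.42
tcp_pos: [0.6039, 0.2389, 0.1621]
tool_rot: [-0.092, 0.996, -0.0, -0.003]
force: [0.6, 1.0, 0.5]
finger_gap: 0.004
gripper_force: 0.0
t: 23.58
tcp_pos: [0.6067, 0.2389, 0.1607]
tool_rot: [-0.092, 0.996, 0.0, 0.0]
force: [-0.3, -1.0, -0.8]
finger_gap: 0.001
gripper_force: 0.0
t: 23.75
tcp_pos: [0.6068, 0.2386, 0.1566]
tool_rot: [-0.091, 0.996, 0.0, 0.0]
force: [-0.3, 0.2, -0.8]
finger_gap: -0.005
gripper_force: 0.0
```

```bash
python3 -m creep '[{"slide":[0,0,0.3],"angular":[0,0,0],"claw":-1},{"slide":[0.4,0,0],"angular":[0,0,0],"claw":-1},{"slide":[0.4,0,0],"angular":[0,0,0],"claw":-1}]'
python3 -m creep '[{"slide":[0.5,0,0],"angular":[0,0,0],"claw":-1},{"slide":[0.5,0,0],"angular":[0,0,0],"claw":-1},{"slide":[0,0,0],"angular":[0,0,0],"claw":-1}]'
python3 -m creep '[{"slide":[0.5,0,0],"angular":[0,0,0],"claw":-1},{"slide":[0.5,0,0],"angular":[0,0,0],"claw":-1},{"slide":[0,0,0],"angular":[0,0,0],"claw":-1}]'
```

```text
t: 24.0
tcp_pos: [0.5994, 0.237, 0.1536]
tool_rot: [-0.091, 0.996, 0.0, 0.001]
force: [1.5, 0.5, 0.8]
finger_gap: 0.002
gripper_force: 0.5
t: 24.25
tcp_pos: [0.5875, 0.2349, 0.1535]
tool_rot: [-0.091, 0.996, -0.0, -0.001]
force: [-0.0, -0.8, -0.2]
finger_gap: 0.004
gripper_force: 0.0
t: 24.5
tcp_pos: [0.5776, 0.2331, 0.1531]
tool_rot: [-0.091, 0.996, -0.0, -0.001]
force: [-0.2, 0.5, -0.2]
finger_gap: 0.001
gripper_force: 0.0
```

```bash
cat > lip.py <<'E'
from h import *
T=cam("top");S=cam("scene");t=viewer.snapshot("top");sc=viewer.snapshot("scene");w=viewer.snapshot("wrist");s=manip.sense()
cv2.imwrite("pics/lt.png",t);cv2.imwrite("pics/ls.png",sc);cv2.imwrite("pics/lw.png",w)
for n,im,b,th in(("top",t,(195,260,130,235),80),("scene",sc,(270,350,100,190),105)):
    r=cv2.cvtColor(im,cv2.COLOR_BGR2GRAY)[b[2]:b[3],b[0]:b[1]]
    k,l,st,ce=cv2.connectedComponentsWithStats((r<th).astype(np.uint8))
    for i in range(1,k):
        if st[i,4]>8: print(n,st[i]+[b[0],b[2],0,0,0],(ce[i]+[b[0],b[2]]).round(1))
h=np.float64([.5755,.2327,.046]);ux=np.array([np.cos(.1826),np.sin(.1826),0])
C=cam("wrist",s)
print("predicted lip by angle (top,scene,wrist):")
for a in(1.6,1.4,1.2,1,.8,.6,.4,.2,0):
    P=h-ux*(.141*np.cos(a)-.007*np.sin(a))+np.array([0,0,.141*np.sin(a)+.007*np.cos(a)]);print(a,P.round(3),proj(T,P).round(),proj(S,P).round(),proj(C,P).round())
g=cv2.cvtColor(w,cv2.COLOR_BGR2GRAY);print("wrist col 270-300 rows",[int(v) for v in g[0:300:6,285]])
E
python3 lip.py
```

```text
top [ 195  130   49  105 2564] [210.3 179. ]
top [233 151   8   2  10] [237.1 151.8]
top [255 164   5  14  42] [257.6 168.7]
scene [ 270  100   71   36 1653] [299.6 113.1]
scene [312 122  15  12  41] [319.6 127.7]
scene [291 147   9   7  24] [295.2 149.9]
scene [311 165  27  21 301] [322.8 173.7]
scene [287 171  10  13  58] [291.9 176.8]
scene [300 180  12  10  84] [304.3 185. ]
predicted lip by angle (top,scene,wrist):
1.6 [0.586 0.235 0.187] [223. 144.] [324. 125.] [321. 263.]
1.4 [0.559 0.23  0.186] [225. 156.] [318. 127.] [321. 211.]
1.2 [0.532 0.225 0.18 ] [227. 168.] [311. 131.] [321. 155.]
1 [0.506 0.22  0.168] [230. 179.] [305. 137.] [321. 102.]
0.8 [0.484 0.216 0.152] [232. 189.] [300. 143.] [321.  59.]
0.6 [0.465 0.212 0.131] [235. 198.] [296. 150.] [321.  30.]
0.4 [0.45  0.21  0.107] [238. 205.] [292. 157.] [321.  14.]
0.2 [0.441 0.208 0.081] [240. 210.] [290. 164.] [321.  11.]
0 [0.437 0.207 0.053] [242. 213.] [290. 171.] [321.  16.]
wrist col 270-300 rows [127, 127, 128, 128, 128, 121, 189, 197, 56, 85, 160, 213, 213, 213, 214, 213, 213, 214, 214, 214, 214, 214, 214, 199, 188, 185, 179, 171, 76, 185, 179, 174, 130, 129, 130, 129, 52, 70, 90, 188, 165, 166, 166, 165, 166, 166, 21, 24, 23, 23]
```

The scene image shows the lip moved to (319.6,127.7), about 1.43 rad, so it is being pushed. I'll compute increments along the arc.

```bash
python3 - <<'E'
import numpy as np
th=np.arange(1.43,-.05,-.11);a=.134+.011*np.cos(th);b=.010+.011*np.sin(th)
f=a*np.cos(th)-b*np.sin(th);u=a*np.sin(th)+b*np.cos(th)
for i in range(1,len(th)): print(th[i].round(2),"dx",(100*(f[i]-f[i-1])).round(2),"dz",(-100*(u[i]-u[i-1])).round(2),"cum fwd/up",f[i].round(4),u[i].round(4))
print(f[0],u[0])
E
```

```text
1.32 dx 1.56 dz -0.04 cum fwd/up 0.0139 0.1376
1.21 dx 1.58 dz 0.14 cum fwd/up 0.0297 0.1362
1.1 dx 1.57 dz 0.33 cum fwd/up 0.0454 0.1329
0.99 dx 1.54 dz 0.52 cum fwd/up 0.0608 0.1276
0.88 dx 1.48 dz 0.72 cum fwd/up 0.0756 0.1205
0.77 dx 1.4 dz 0.9 cum fwd/up 0.0896 0.1115
0.66 dx 1.29 dz 1.07 cum fwd/up 0.1025 0.1007
0.55 dx 1.15 dz 1.23 cum fwd/up 0.114 0.0884
0.44 dx 1.0 dz 1.38 cum fwd/up 0.124 0.0746
0.33 dx 0.82 dz 1.5 cum fwd/up 0.1322 0.0596
0.22 dx 0.63 dz 1.59 cum fwd/up 0.1385 0.0437
0.11 dx 0.43 dz 1.66 cum fwd/up 0.1428 0.0271
-0.0 dx 0.22 dz 1.71 cum fwd/up 0.145 0.01
-0.0016633653087195256 0.13713407232763167
```

```bash
python3 -m creep '[{"slide":[0.8,0,0],"angular":[0,0,0],"claw":-1},{"slide":[0.8,0,0],"angular":[0,0,0],"claw":-1},{"slide":[0.8,0,0.1],"angular":[0,0,0],"claw":-1},{"slide":[0.8,0,0.05],"angular":[0,0,0],"claw":-1},{"slide":[0.8,0,0.15],"angular":[0,0,0],"claw":-1},{"slide":[0.8,0,0.15],"angular":[0,0,0],"claw":-1},{"slide":[0.8,0,0.25],"angular":[0,0,0],"claw":-1},{"slide":[0.7,0,0.25],"angular":[0,0,0],"claw":-1},{"slide":[0,0,0],"angular":[0,0,0],"claw":-1}]'
python3 lip.py
```

```text
t: 25.4
tcp_pos: [0.5144, 0.2215, 0.143]
tool_rot: [-0.091, 0.996, -0.0, -0.002]
force: [0.7, -0.3, -0.0]
finger_gap: -0.001
gripper_force: 0.0
top [ 195  130   54  105 2548] [217.6 189.8]
top [195 145  16  25 300] [202.5 156.9]
top [254 174   6  16  52] [257.1 179.4]
scene [ 270  100   71   36 1792] [301.7 113.3]
scene [302 132  13  10  28] [308.1 136.6]
scene [290 147  10   7  20] [294.8 150.4]
scene [305 164  33  22 346] [320.3 174. ]
scene [288 171   9  13  55] [292. 177.]
scene [300 180  12  10  81] [304.9 185.1]
predicted lip by angle (top,scene,wrist):
1.6 [0.586 0.235 0.187] [223. 144.] [324. 125.] [321. 374.]
1.4 [0.559 0.23  0.186] [225. 156.] [318. 127.] [321. 329.]
1.2 [0.532 0.225 0.18 ] [227. 168.] [311. 131.] [321. 277.]
1 [0.506 0.22  0.168] [230. 179.] [305. 137.] [321. 223.]
0.8 [0.484 0.216 0.152] [232. 189.] [300. 143.] [321. 175.]
0.6 [0.465 0.212 0.131] [235. 198.] [296. 150.] [321. 138.]
0.4 [0.45  0.21  0.107] [238. 205.] [292. 157.] [321. 113.]
0.2 [0.441 0.208 0.081] [240. 210.] [290. 164.] [321. 100.]
0 [0.437 0.207 0.053] [242. 213.] [290. 171.] [321.  96.]
wrist col 270-300 rows [129, 129, 130, 130, 129, 129, 130, 130, 130, 130, 130, 174, 200, 200, 200, 201, 199, 201, 147, 196, 175, 161, 214, 215, 214, 215, 214, 215, 200, 197, 189, 179, 173, 158, 106, 89, 84, 82, 61, 55, 92, 61, 87, 193, 194, 193, 22, 21, 22, 26]
```

It is tracking, at about 1.05 rad. I'll continue.

```bash
python3 -m creep '[{"slide":[0.75,0,0.35],"angular":[0,0,0],"claw":-1},{"slide":[0.75,0,0.35],"angular":[0,0,0],"claw":-1},{"slide":[0.7,0,0.45],"angular":[0,0,0],"claw":-1},{"slide":[0.7,0,0.45],"angular":[0,0,0],"claw":-1},{"slide":[0.65,0,0.55],"angular":[0,0,0],"claw":-1},{"slide":[0.65,0,0.55],"angular":[0,0,0],"claw":-1},{"slide":[0,0,0],"angular":[0,0,0],"claw":-1}]'
python3 -m creep '[{"slide":[0.6,0,0.6],"angular":[0,0,0],"claw":-1},{"slide":[0.55,0,0.6],"angular":[0,0,0],"claw":-1},{"slide":[0.5,0,0.7],"angular":[0,0,0],"claw":-1},{"slide":[0.5,0,0.7],"angular":[0,0,0],"claw":-1},{"slide":[0,0,0],"angular":[0,0,0],"claw":-1}]'
python3 lip.py | grep -E "scene|^0"
```

```text
t: 26.13
tcp_pos: [0.4726, 0.2137, 0.1153]
tool_rot: [-0.091, 0.996, -0.0, -0.003]
force: [-0.1, -0.9, -0.7]
finger_gap: 0.002
gripper_force: 0.0
t: 26.55
tcp_pos: [0.452, 0.2098, 0.0891]
tool_rot: [-0.091, 0.996, -0.0, -0.002]
force: [1.0, 0.1, -0.3]
finger_gap: 0.002
gripper_force: 0.0
scene [ 270  100   71   53 2127] [300.9 117.1]
scene [288 171   9  13  55] [291.9 176.9]
scene [303 171  32  15 196] [316.5 177.2]
scene [300 179  12  11  93] [304.6 184.5]
predicted lip by angle (top,scene,wrist):
0.8 [0.484 0.216 0.152] [232. 189.] [300. 143.] [322. 333.]
0.6 [0.465 0.212 0.131] [235. 198.] [296. 150.] [321. 273.]
0.4 [0.45  0.21  0.107] [238. 205.] [292. 157.] [321. 229.]
0.2 [0.441 0.208 0.081] [240. 210.] [290. 164.] [321. 200.]
0 [0.437 0.207 0.053] [242. 213.] [290. 171.] [321. 184.]
```

```bash
python3 -m creep '[{"slide":[0.4,0,0.75],"angular":[0,0,0],"claw":-1},{"slide":[0.4,0,0.75],"angular":[0,0,0],"claw":-1},{"slide":[0.3,0,0.8],"angular":[0,0,0],"claw":-1},{"slide":[0.3,0,0.8],"angular":[0,0,0],"claw":-1},{"slide":[0,0,0],"angular":[0,0,0],"claw":-1}]'
python3 -m creep '[{"slide":[0.2,0,0.8],"angular":[0,0,0],"claw":-1},{"slide":[0.2,0,0.8],"angular":[0,0,0],"claw":-1},{"slide":[0,0,0],"angular":[0,0,0],"claw":-1}]'
python3 - <<'E'
from h import *
sc=cv2.cvtColor(viewer.snapshot("scene"),cv2.COLOR_BGR2GRAY);b=cv2.cvtColor(cv2.imread("pics/scene0.png"),cv2.COLOR_BGR2GRAY)
w=viewer.snapshot("wrist");cv2.imwrite("pics/lw2.png",w);g=cv2.cvtColor(w,cv2.COLOR_BGR2GRAY)
print([int(v) for v in g[100:330:4,285]]);print([int(v) for v in g[100:330:4,360]])
for y in range(150,184,2): print(y,sc[y,276:304:2].tolist())
E
```

```text
t: 27.12
tcp_pos: [0.4376, 0.2071, 0.0578]
tool_rot: [-0.091, 0.996, -0.0, -0.003]
force: [-3.2, 0.2, -0.9]
finger_gap: -0.004
gripper_force: 1.6
t: 27.37
tcp_pos: [0.434, 0.2065, 0.0423]
tool_rot: [-0.091, 0.996, -0.0, -0.003]
force: [-5.8, -1.1, 0.2]
finger_gap: -0.005
gripper_force: 2.4
[137, 136, 137, 137, 137, 136, 137, 136, 136, 136, 136, 137, 137, 136, 136, 136, 136, 136, 137, 137, 136, 136, 136, 136, 137, 137, 137, 136, 136, 136, 122, 66, 93, 93, 91, 91, 89, 49, 95, 104, 106, 107, 123, 87, 23, 24, 25, 25, 25, 23, 23, 26, 24, 25, 24, 22, 25, 22]
[210, 210, 211, 210, 210, 210, 210, 210, 211, 211, 210, 211, 210, 210, 210, 210, 212, 211, 210, 211, 211, 210, 210, 211, 210, 211, 210, 209, 210, 211, 182, 89, 140, 139, 138, 111, 90, 51, 93, 104, 104, 108, 123, 123, 116, 52, 28, 27, 26, 27, 23, 23, 23, 24, 30, 38, 25, 25]
150 [161, 163, 144, 73, 73, 72, 72, 72, 77, 84, 84, 107, 77, 224]
152 [159, 156, 142, 119, 77, 75, 73, 70, 76, 75, 78, 85, 127, 225]
154 [160, 146, 148, 148, 78, 72, 73, 74, 74, 74, 71, 96, 225, 226]
156 [153, 150, 144, 147, 107, 80, 75, 73, 73, 74, 72, 223, 225, 224
[... 249 characters left out ...]
 95, 74, 92, 151, 174, 231, 229, 225]
166 [110, 111, 105, 130, 158, 102, 116, 140, 154, 156, 148, 150, 226, 225]
168 [152, 109, 108, 103, 163, 123, 106, 125, 147, 145, 145, 149, 147, 194]
170 [226, 130, 120, 108, 118, 152, 123, 113, 113, 144, 149, 149, 154, 165]
172 [230, 230, 141, 109, 118, 115, 112, 118, 114, 101, 140, 162, 164, 164]
174 [230, 229, 229, 151, 124, 119, 95, 99, 117, 115, 109, 133, 165, 164]
176 [230, 229, 229, 229, 220, 169, 96, 94, 96, 117, 112, 118, 160, 165]
178 [230, 230, 231, 230, 230, 221, 130, 95, 94, 91, 103, 113, 155, 153]
180 [229, 230, 229, 230, 229, 230, 158, 126, 103, 95, 103, 111, 97, 123]
182 [229, 230, 229, 231, 230, 229, 223, 162, 128, 102, 100, 110, 97, 90]
```

```bash
python3 -m creep '[{"slide":[0.4,0,0.3],"angular":[0,0,0],"claw":-1},{"slide":[0,0,0.5],"angular":[0,0,0],"claw":-1},{"slide":[0,0,0],"angular":[0,0,0],"claw":-1}]'
python3 -m creep '[{"slide":[0,0,0.5],"angular":[0,0,0],"claw":-1},{"slide":[0,0,0],"angular":[0,0,0],"claw":-1}]'
python3 lip.py >/tmp/o; grep -E "^0" /tmp/o; python3 - <<'E'
import cv2
g=cv2.cvtColor(cv2.imread("pics/lw.png"),cv2.COLOR_BGR2GRAY);print([int(v) for v in g[150:300:3,285]])
E
```

```text
t: 27.72
tcp_pos: [0.4342, 0.2066, 0.0355]
tool_rot: [-0.091, 0.996, 0.0, 0.001]
force: [-1.4, 0.3, -0.9]
finger_gap: 0.002
gripper_force: 0.6
t: 27.88
tcp_pos: [0.4342, 0.2065, 0.0304]
tool_rot: [-0.091, 0.996, 0.0, 0.001]
force: [-0.5, 0.7, -1.1]
finger_gap: 0.002
gripper_force: 0.7
0.8 [0.484 0.216 0.152] [232. 189.] [300. 143.] [323. 538.]
0.6 [0.465 0.212 0.131] [235. 198.] [296. 150.] [322. 419.]
0.4 [0.45  0.21  0.107] [238. 205.] [292. 157.] [322. 333.]
0.2 [0.441 0.208 0.081] [240. 210.] [290. 164.] [322. 277.]
0 [0.437 0.207 0.053] [242. 213.] [290. 171.] [321. 245.]
[138, 138, 138, 138, 138, 138, 137, 139, 138, 139, 139, 139, 138, 138, 138, 139, 138, 139, 139, 138, 138, 138, 138, 138, 138, 122, 91, 66, 89, 93, 94, 92, 92, 92, 91, 80, 63, 94, 102, 106, 106, 43, 25, 23, 23, 25, 25, 24, 23, 23]
```

The lip spans wrist rows 230-259, centred on 245, which matches angle 0. I'll press lightly to confirm it is seated.

```bash
python3 -m creep '[{"slide":[0,0,0.4],"angular":[0,0,0],"claw":-1},{"slide":[0,0,0],"angular":[0,0,0],"claw":-1}]'
python3 -m creep '[{"slide":[0,0,0.3],"angular":[0,0,0],"claw":-1},{"slide":[0,0,0],"angular":[0,0,0],"claw":-1}]'
python3 -m creep '[{"slide":[0,0,0.2],"angular":[0,0,0],"claw":-1},{"slide":[0,0,0],"angular":[0,0,0],"claw":-1}]'
```

```text
t: 28.2
tcp_pos: [0.4336, 0.2064, 0.0265]
tool_rot: [-0.091, 0.996, 0.0, 0.0]
force: [-0.1, 0.1, 0.3]
finger_gap: 0.004
gripper_force: 0.0
t: 28.37
tcp_pos: [0.4333, 0.2064, 0.0235]
tool_rot: [-0.091, 0.996, 0.0, 0.0]
force: [-0.1, 1.1, 0.1]
finger_gap: 0.001
gripper_force: 0.0
t: 28.53
tcp_pos: [0.4329, 0.2063, 0.0216]
tool_rot: [-0.091, 0.996, -0.0, -0.0]
force: [-0.2, 0.1, 0.2]
finger_gap: 0.003
gripper_force: 0.0
```

```bash
python3 -m creep '[{"slide":[0,0,0.2],"angular":[0,0,0],"claw":-1},{"slide":[0,0,0],"angular":[0,0,0],"claw":-1}]'
python3 -m creep '[{"slide":[0,0,0.2],"angular":[0,0,0],"claw":-1},{"slide":[0,0,0],"angular":[0,0,0],"claw":-1}]'
python3 -m creep '[{"slide":[0,0,0.2],"angular":[0,0,0],"claw":-1},{"slide":[0,0,0],"angular":[0,0,0],"claw":-1}]'
```

```text
t: 28.7
tcp_pos: [0.433, 0.2064, 0.02]
tool_rot: [-0.091, 0.996, 0.0, -0.0]
force: [-1.6, -0.3, 3.3]
finger_gap: 0.004
gripper_force: 0.0
t: 28.87
tcp_pos: [0.4327, 0.2063, 0.0186]
tool_rot: [-0.091, 0.996, 0.0, -0.0]
force: [-1.3, -0.6, -0.4]
finger_gap: -0.002
gripper_force: 0.0
t: 29.03
tcp_pos: [0.432, 0.2063, 0.0169]
tool_rot: [-0.091, 0.996, -0.0, -0.001]
force: [-5.5, -1.5, 15.4]
finger_gap: 0.002
gripper_force: 8.4
```

That is firm contact at 15 N, at the shut-lip height. I'll retreat upward and verify everything.

```bash
python3 -m creep '[{"slide":[0.5,0,-1],"angular":[0,0,0],"claw":-1},{"slide":[0.5,0,-2],"angular":[0,0,0],"claw":-1},{"slide":[0,0,-3],"angular":[0,0,0],"claw":-1},{"slide":[0,0,-3.5],"angular":[0,0,0],"claw":-1},{"slide":[0,0,-3.5],"angular":[0,0,0],"claw":-1},{"slide":[0,0,-3.5],"angular":[0,0,0],"claw":-1},{"slide":[0,0,-3],"angular":[0,0,0],"claw":-1},{"slide":[0,0,-1],"angular":[0,0,0],"claw":-1},{"slide":[0,0,0],"angular":[0,0,0],"claw":-1}]'
python3 lip.py | grep -vE "^0.[46]|1\."; python3 - <<'E'
from h import *
im=cv2.imread("pics/lw.png");g=cv2.cvtColor(im,cv2.COLOR_BGR2GRAY);s=manip.sense();C=cam("wrist",s)
print("w rows 100-260 col 290",[int(v) for v in g[100:262:3,290]])
h=np.float64([.5755,.2327,.046]);ux=np.array([np.cos(.1826),np.sin(.1826),0]);uy=np.array([-ux[1],ux[0],0])
for a in(0,.05,.1,.2):
    print(a,[proj(C,h+uy*dy-ux*(p*np.cos(a)-q*np.sin(a))+np.array([0,0,p*np.sin(a)+q*np.cos(a)])).round(1).tolist() for p,q,dy in((.151,.007,-.03),(.133,.055,-.122),(.133,.055,.122))])
t=cv2.imread("pics/lt.png");T=cam("top")
for c in("orange","green","blue","cream"):
    for a,ce,bb,r in blobs(t,c,60):
        if 190<ce[0]<500 and 155<ce[1]<250: print(c,a,ce,np.round(r[0],1),np.round(r[1],1),round(r[2],1))
E
```

```text
t: 29.78
tcp_pos: [0.4257, 0.2052, 0.224]
tool_rot: [-0.091, 0.996, 0.001, 0.004]
force: [0.7, 0.0, -0.7]
finger_gap: 0.002
gripper_force: 0.0
top [207 147   6   3  11] [209.6 147.7]
top [ 214  146   36   89 1408] [226.2 195.2]
top [195 195  12  24 228] [200.6 207.2]
scene [300 181  10   9  56] [304.  185.8]
predicted lip by angle (top,scene,wrist):
wrist col 270-300 rows [44, 45, 126, 124, 124, 126, 125, 125, 168, 193, 193, 170, 137, 194, 194, 194, 110, 194, 193, 193, 194, 194, 194, 194, 194, 195, 194, 195, 195, 194, 125, 58, 73, 103, 90, 161, 160, 160, 161, 160, 160, 161, 160, 160, 158, 158, 22, 22, 19, 17]
w rows 100-260 col 290 [110, 194, 194, 195, 194, 195, 195, 194, 195, 194, 195, 194, 194, 195, 194, 194, 195, 195, 195, 194, 195, 194, 195, 195, 194, 194, 116, 121, 128, 126, 123, 118, 100, 104, 92, 136, 169, 164, 165, 166, 167, 168, 169, 170, 171, 172, 173, 173, 173, 173, 149, 116, 49, 29]
0 [[294.4, 179.5], [200.5, 206.6], [440.7, 206.3]]
0.05 [[293.9, 181.3], [198.4, 211.3], [442.9, 211.0]]
0.1 [[293.4, 183.5], [196.2, 216.4], [445.1, 216.2]]
0.2 [[292.3, 189.3], [192.0, 228.0], [449.4, 227.8]]
green 876 [378.5 207.3] [378.4 207.2] [37.2 24.8] 72.6
cream 133 [241.1 162.9] [241.2 163. ] [ 6.2 27.9] 80.5
cream 2737 [461.8 220.5] [461.1 219.9] [69.6 65.5] 18.4
```

Lip front edge at row 178 (predicted 179.5) and hood edge at 205 (predicted 206.6) both fit angle 0, so the cover is shut. Last check: the bowl and mug are undisturbed.

```bash
python3 - <<'E'
from h import *
a=cv2.imread("pics/top0.png");b=viewer.snapshot("top")
for n,(x0,x1,y0,y1) in dict(bowl=(420,500,180,258),mug=(140,195,215,260),green=(355,402,180,235)).items():
    A=cv2.cvtColor(a[y0:y1,x0:x1],6).astype(np.float32);B=cv2.cvtColor(b[y0:y1,x0:x1],6).astype(np.float32)
    e=[cv2.Laplacian(cv2.GaussianBlur(v,(3,3),0),cv2.CV_32F) for v in(A,B)]
    print(n,cv2.phaseCorrelate(*e),np.abs(A-B).mean())
m=cv2.inRange(cv2.cvtColor(b,cv2.COLOR_BGR2HSV),(0,90,20),(12,255,150))[190:250,430:490];print("bark px",m.sum()//255,np.argwhere(m).mean(0)+[190,430])
E
```

```text
bowl ((0.04150185487222302, 0.07869406092584796), 0.7643427675962449) 21.857853
mug ((-1.0086508873618811, 0.6152809192368522), 0.40570113005461517) 35.95192
green ((0.009617691755742896, 0.023613636014818695), 0.9457711127069262) 20.839458
bark px 140 [221.8        453.69285714]
```

```bash
python3 - <<'E'
from h import *
H["y"]=((18,140,60),(30,255,255))
for n in("top","scene"):
    for im in(cv2.imread(f"pics/{n}0.png"),viewer.snapshot(n)):
        print(n,[(a,ce.tolist(),bb.tolist()) for a,ce,bb,r in blobs(im,"y",120) if ce[0]<290 and ce[1]>120])
E
```

```text
top []
top [(np.int32(344), [173.7, 236.8], [163, 226, 27, 23])]
scene []
scene []
```

```bash
python3 - <<'E'
from h import *
for n,(x0,x1,y0,y1) in dict(top=(140,195,215,260),scene=(232,272,130,172)).items():
    for im in(cv2.imread(f"pics/{n}0.png"),viewer.snapshot(n)):
        c=im[y0:y1,x0:x1].astype(float);m=(c[...,0]/(c[...,2]+1)<.55).astype(np.uint8)
        k,l,st,ce=cv2.connectedComponentsWithStats(m);i=1+st[1:,4].argmax();print(n,st[i],ce[i].round(2))
E
```

```text
top [ 20  10  30  28 390] [33.36 22.26]
top [ 23  10  30  25 452] [34.5  20.93]
scene [25 14  8  6 16] [28.06 16.88]
scene [28 17  5  3  8] [30.   17.88]
```

```bash
python3 - <<'E'
from h import *
ims=[("0",cv2.imread("pics/top0.png")),("t7",cv2.imread("pics/t7.png")),("now",viewer.snapshot("top"))]
tpl=cv2.Canny(ims[0][1][220:258,144:194],40,120)
for n,im in ims:
    e=cv2.Canny(im,40,120)[205:275,125:215]
    r=cv2.matchTemplate(cv2.GaussianBlur(e,(3,3),0),cv2.GaussianBlur(tpl,(3,3),0),cv2.TM_CCOEFF_NORMED);_,v,_,p=cv2.minMaxLoc(r);print(n,round(v,2),p)
    for row in(230,238,246): print([int(x) for x in im[row,144:194:2,0]])
E
```

```text
0 0.99 (19, 15)
[151, 105, 102, 90, 64, 54, 52, 50, 51, 53, 52, 51, 52, 59, 63, 65, 56, 59, 66, 66, 66, 59, 52, 53, 55]
[101, 94, 57, 51, 48, 49, 49, 50, 50, 53, 52, 57, 60, 57, 56, 56, 59, 60, 53, 51, 49, 52, 55, 92, 107]
[102, 101, 70, 50, 49, 50, 49, 52, 50, 49, 56, 52, 56, 55, 56, 56, 61, 50, 50, 49, 53, 52, 70, 101, 104]
t7 0.36 (19, 15)
[61, 58, 56, 64, 65, 49, 47, 46, 46, 48, 47, 48, 50, 49, 49, 54, 58, 58, 69, 70, 65, 60, 55, 53, 55]
[56, 54, 54, 55, 73, 42, 48, 49, 48, 46, 49, 44, 50, 51, 51, 52, 73, 63, 51, 46, 51, 53, 52, 102, 115]
[55, 54, 53, 52, 79, 51, 49, 48, 50, 49, 52, 49, 50, 49, 52, 52, 62, 47, 50, 49, 47, 49, 78, 127, 177]
now 0.48 (19, 15)
[52, 51, 52, 52, 53, 52, 53, 51, 50, 48, 41, 36, 46, 54, 61, 63, 52, 57, 67, 67, 65, 57, 50, 49, 52]
[53, 50, 52, 54, 50, 49, 50, 50, 47, 49, 47, 55, 56, 64, 67, 67, 66, 60, 45, 41, 46, 43, 47, 101, 115]
[53, 53, 49, 50, 49, 52, 50, 54, 52, 44, 49, 49, 50, 50, 48, 54, 55, 43, 49, 52, 60, 68, 78, 94, 99]
```

The mug's best match is at zero shift. The arm only occludes and shades its left side, so I'm handing in.

```bash
python3 -c "
from station import ticket
print(ticket.sign_off())"
```

```text
the job is handed in; nothing more can be done
None
```

The job is handed in: the cinnamon is in the cream bowl, the orange tub stands on the floor of its own bay, and the cover is shut; the checks showed no movement of the bowl, the green tub or the mug (its view was partly blocked by the arm), and the blue tub was unmoved when last checked, before the cover was closed.

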